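# Swap the sample jars and hold the cam lift at its top for the code reader

## Task

The wrong jar is on the cam lift: swap the two jars, so that the yellow-capped one stands on the lift stage and the blue-capped one in the ringed cradle on the white board, each upright inside its rim; set them down without dropping them (the black pad is free for parking one meanwhile), with the lift lever left down until both are in place. Then swing the lift's red-gripped cam lever straight up to its highest lift point, not past it, and keep hold of it there: the lever springs back when let go, so finish while still holding it up for the code reader. Do not tip a jar over or push the other things on the bench about.

Things in the scene. Friction and masses are not known exactly. Their poses are not given: they have to be found in the camera images.
- blue_jar_centre (a point): Amber jar with a blue cap and a blue stripe round its white label; an upright cylinder 52 mm across and 85 mm tall (same width from foot to cap), 0.13 to 0.25 kg. The point is its centre, 42.5 mm above its foot; z is up along its axis. At the start it stands on the lift stage.
- yellow_jar_centre (a point): Amber jar with a yellow cap and stripe, otherwise the same as the blue one. The point is its centre, 42.5 mm above its foot; z is up. At the start it stands in the ringed cradle on the white board.
- blue_jar: The blue-capped jar itself; origin at the centre of its foot.
- yellow_jar: The yellow-capped jar itself; origin at the centre of its foot.
- lift: Cam lift, fixed, left or right, turned up to 0.25 rad: base 150 x 150 mm, white stage 110 x 100 mm, top 86 mm high, on a brass eccentric that lifts it 15.8 mm at most. Origin at the centre of the underside, z up. Its +x side (away from the robot) has a black code reader 50 mm wide, 108 mm from the origin, 166 mm high; its lever is on the -y side.
- lift_seat (a point): Centre of the lift stage's top face, on which the jar's foot stands; it moves up and down with the stage. A rim of 61 mm inside diameter, 6 mm high, surrounds it.
- cam_lever (a joint): Lever angle, rad, about the lift's +y. 0: down on its stop, pointing to the lift's -x (to the robot) 20 degrees above level, stage lowest. Grows as the lever swings up and over: at 1.22 it stands straight up, stage highest; beyond that the stage sinks again, stop at 1.85. A spring returns it to 0 if let go: it takes 3 to 5 N at the grip, 3 N upright.
- lever_grip (a point): Middle of the lever's red round grip, where it is best taken: a bar 16 mm thick and 60 mm long, parallel to the lift's y axis, its axis 110 mm from the lever's pivot. The free end is towards the lift's -y, 28 mm from this point; the steel lever arm is 32 mm from it on the +y side.
- lever_axis (a point): Point on the lever's pivot axis (parallel to the lift's y, 40 mm above the bench) in the vertical plane in which lever_grip travels: lever_grip circles round it at 110 mm, and is straight above it at highest lift. Its axes are those of the lift.
- cradle_seat (a point): Centre of the cradle floor on the white board (12 mm above the bench), where a jar's foot stands; grey rim round it of 61 mm inside diameter, 6 mm high. x, y, z as the board's: the board is 250 x 110 x 12 mm, long along x, turned up to 0.25 rad.
- pad_top (a point): Centre of the top of the black round rubber pad, 76 mm across, on the same board, 120 mm from the cradle towards the robot (14 mm above the bench): free space to set a jar down for the time being.
- well_box: Bystander: loose white 96-well box, 85 x 127 x 42 mm, on the left. Origin at its underside.
- pipette: Bystander: white multichannel pipette lying on the bench on the right, about 90 x 290 x 31 mm. Origin at its underside.
- beaker: Bystander: clear plastic beaker, 64 mm across, 70 mm tall, at the back. Origin at its underside.
- wash_bottle: Bystander: white plastic bottle, 60 mm across, 140 mm tall, on the left. Origin at its underside.
- timer: Bystander: grey bench timer, 60 x 60 x 22 mm, on the left near the robot. Origin at its underside.
- marker: Bystander: white marker pen with a blue cap, 130 mm long, 17 mm thick, lying at the back. Origin at its underside.
There are look-alikes about, which are no part of the job. Leave any green or turquoise look-alike of the yellow_jar alone.

How it is judged:
On the way:
1. the jars are swapped, upright inside their rims and let go, with the lever still down (horizontal distance between yellow_jar_centre and lift_seat below 0.012 m and distance between yellow_jar_centre and lift_seat below 0.046 m and angle between each of yellow_jar_centre, blue_jar_centre's own z axis and vertical below 0.1 rad and horizontal distance between blue_jar_centre and cradle_seat below 0.012 m and distance between blue_jar_centre and cradle_seat below 0.046 m and contact force between the fingers and yellow_jar below 0.05 N and contact force between the fingers and blue_jar below 0.05 N and value of joint cam_lever below 0.2 rad), for 0.2 s.
At the end, for the whole second after the job is handed in: Fingers still hold the lever (over 1 N), at rest within 0.15 rad of straight up, stage raised; yellow jar on the stage and blue jar in the cradle, each within 12 mm of the seat centre, foot down inside the rim, upright within 0.1 rad, not touched by the fingers (horizontal distance between yellow_jar_centre and lift_seat below 0.012 m and distance between yellow_jar_centre and lift_seat below 0.046 m and angle between each of yellow_jar_centre, blue_jar_centre's own z axis and vertical below 0.1 rad and horizontal distance between blue_jar_centre and cradle_seat below 0.012 m and distance between blue_jar_centre and cradle_seat below 0.046 m and contact force between the fingers and yellow_jar below 0.05 N and contact force between the fingers and blue_jar below 0.05 N and value of joint cam_lever between 1.0717 and 1.3717 rad and velocity of joint cam_lever between -0.2 and 0.2 rad/s and height (world z) of lift_seat above 0.1 m and contact force between the fingers and lift above 1 N); the arm keeps its last pose, push and grip.
It fails at once if the lever is raised while the jars are not in their new places (value of joint cam_lever above 0.4 rad and (horizontal distance between yellow_jar_centre and lift_seat above 0.03 m or horizontal distance between blue_jar_centre and cradle_seat above 0.03 m)).
It fails at once if a jar is tipped over (angle between any of blue_jar_centre, yellow_jar_centre's own z axis and vertical above 0.7 rad).
It fails at once if a jar is dropped (moves faster than 0.6 m/s while not in the fingers) ((linear speed of blue_jar above 0.6 m/s and contact force between the fingers and blue_jar below 0.1 N) or (linear speed of yellow_jar above 0.6 m/s and contact force between the fingers and yellow_jar below 0.1 N)).
It fails at once if another object on the bench is shifted by more than 30 mm (distance of any of well_box, pipette, beaker, wash_bottle, timer, marker from where it was at the start of the episode above 0.03 m).
It also fails if it takes over 72 s, if anything falls off the work surface, if the arm or the gripper's body presses on something with over 40 N, if the wrist force passes 120 N, or if a joint passes its speed limit or range.

## Robot

A 6-joint arm with a two-finger parallel gripper is mounted at the origin on the work surface. World frame = base frame: x ahead of the robot, y to its left, z up, the work surface at z = 0. Lengths are in m, angles in rad, forces in N, time in s.
With the tool pointing down it reaches from about 0.25 to 0.775 m from the base axis. Payload 4 kg.
Tool frame: the origin (TCP) lies between the finger pads; the fingertips stand 14 mm ahead of it and the grasp point (between the pads) lies 5 mm behind it (robot.tips_ahead is the distance from the TCP to the fingertips, in m); z points along the fingers, y is the direction in which the jaws open and shut (so a half turn about z gives the same grasp; the last joint's range is limited). The gripper opens to 94 mm and grips with 3 to 60 N. Pads are 16 mm wide; open, the fingers measure 119 mm over their backs; the gripper's body (75 mm by 177 mm) begins 78 mm behind the grasp point.
Start: joints at [1.22, 0.087, 1.371, -0, 1.684, -0.103], TCP at [0.135, 0.533, 0.22] pointing down, gripper open.
Joint ranges: [-3.1, 3.1], [-0.76, 2.03], [0.27, 2.55], [-1.08, 4.22], [0.17, 2.65], [-2.57, 2.57]. Speed limits (rad/s): [2.79, 2.79, 3.14, 3.14, 3.14, 3.14].

## Interface

Orientations are given as [roll, pitch, yaw] about the fixed x, y, z axes, in that order (R = Rz(yaw) Ry(pitch) Rx(roll)).
In Python, from bench import robot, optics, job gives the robot as it stands.
- The arm moves only by the tool apply_moves, never from a script. Its argument "moves" is a list of rows, each a list of 3 entries, a list of its own where there are three numbers: the shift along the tool's x, y, z in cm, then the turn, a rotation vector about the tool's x, y, z in rad, then the opening, from 0 (shut) to 1 (fully open). In form: [[[tx, ty, tz], [rx, ry, rz], grip], ...]. A call has exactly 10 rows; each row is the pose to reach, as a shift and turn from the pose commanded when the call began, along the tool's axes at that moment; what a row does not reach only later rows make up. A row lasts 1/12 s, in which the tool goes at most 41.7 mm and 7.16 degrees, less where a joint would pass 70% of its speed; a pose out of reach is approached as far as the arm can. A call with a gripper value outside its range is refused whole. The fingers move at their own pace and stop on an object; the grip force is fixed at half the most. Time passes only in rows, so rows that repeat a pose let the fingers close, or fill a call up. It gives the time, the measured TCP pose, the force and the opening at its end, in the units of the state.
- robot.get_obs(): the state, without advancing time (a new reading comes with each control period).
- optics.snapshot(name): name is "scene" or "top" or "wrist"; returns the picture (400x640x3 uint8, red, green, blue); there is no depth.
- optics.get_calibration(name): a dict with "fx", "fy", "cx", "cy" (pixels), "rvec" (rotation vector, rad) and "tvec" (3), from world to camera coordinates, as OpenCV has them. Camera axes: x right, y down, z forward; pixel columns grow to the right and rows downward; lengths in m; the calibration is good to about 2 mm. A picture is of the moment at which its call begins: read the wrist's pose just before it. get_calibration takes no time and is no camera call; for the wrist camera it gives the pose at the moment of the call.
- job.close_job(): hands the job in, once; it reports no verdict.
The state is a dict: "time": time; "joint_positions": joint angles; "qvel": joint speeds; "joint_torque": joint torques, N m; "tool_pos": TCP position; "ee_rot": TCP orientation; "wrist_force": force on the tool from outside, world axes, zero at the start; "wrist_torque": the same for the moment, N m; "width": finger opening in m.
Only numpy, scipy, OpenCV 4.12 (cv2) and the standard library are available. Lean on these libraries where they do the work, as an engineer would, in place of code of your own. Each camera call takes 0.05 s, during which the arm holds its last target.

## Working session

There is one attempt and no reset: what is moved stays moved. The work goes in short steps, Python scripts to look and compute and a tool call to move; the robot and the scene stay as the last step left them, time stands still between calls to the robot, and variables do not carry over. Pictures are saved under pics/ and viewed, and the job is handed in when it is done.

Besides the shell and the picture viewer there is one more tool, called after ">>>" by a JSON object that holds its "api" and its "payload". apply_moves: Moves the arm, as the interface text tells. Its arguments: {"type":"object","properties":{"moves":{"type":"array"}},"required":["moves"]}

```bash
ls; mkdir -p pics; python3 - <<'E'
from bench import robot, optics, job
import cv2
for n in ["scene","top","wrist"]:
    im=optics.snapshot(n); cv2.imwrite(f"pics/{n}0.png",im[:,:,::-1])
    c=optics.get_calibration(n); print(n,c)
print(robot.get_obs())
E
```

```text
pics
scene {'fx': 373.8845623671244, 'fy': 373.8845623671244, 'cx': 322.5724032530155, 'cy': 202.93226908096975, 'rvec': array([ 1.60896617,  2.19251732, -0.64427971]), 'tvec': array([ 0.17727729, -0.39787209,  1.40094692])}
top {'fx': 474.68962665131744, 'fy': 474.68962665131744, 'cx': 321.7248045278873, 'cy': 201.93465644394269, 'rvec': array([ 2.1666111 , -2.14536221,  0.15063552]), 'tvec': array([-0.03868078,  0.5642409 ,  1.24601748])}
wrist {'fx': 282.96283344508885, 'fy': 282.96283344508885, 'cx': 321.98670896467974, 'cy': 202.8423914969402, 'rvec': array([-2.28918026, -1.78298862, -0.25928136]), 'tvec': array([-0.55057657, -0.02999486,  0.3925062 ])}
{'time': 0.15, 'joint_positions': array([ 1.21990152e+00,  8.78081292e-02,  1.37190272e+00, -2.22406066e-05,
        1.68359627e+00, -1.03097682e-01]), 'qvel': array([-0.00125007, -0.0027599 , -0.00394099,  0.00039917,  0.00076708,
       -0.00084156]), 'joint_torque': array([ 9.98441392e-04, -3.40642011e+01, -3.02793610e+01,  7.17371679e-02,
        3.05176084e-02, -1.12687908e-04]), 'tool_pos': array([0.13477096, 0.53282209, 0.21856274]), 'ee_rot': array([-3.13988501e+00, -1.54458772e-04,  2.89379291e+00]), 'wrist_force': array([0.19817021, 0.76336733, 0.68736952]), 'wrist_torque': array([-0.03386947,  0.04407934, -0.04262242]), 'width': 0.0941370479094156}
```

View pics/scene0.png

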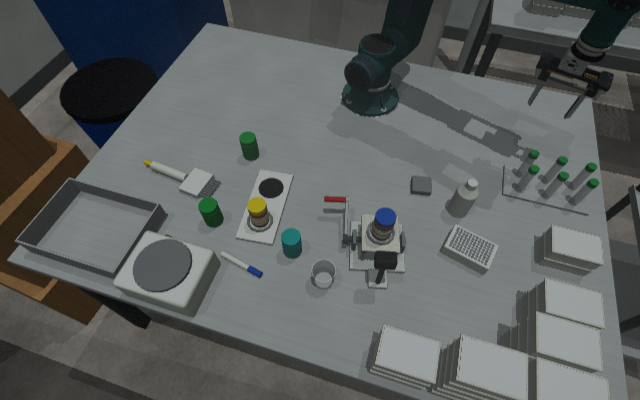

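View pics/top0.png

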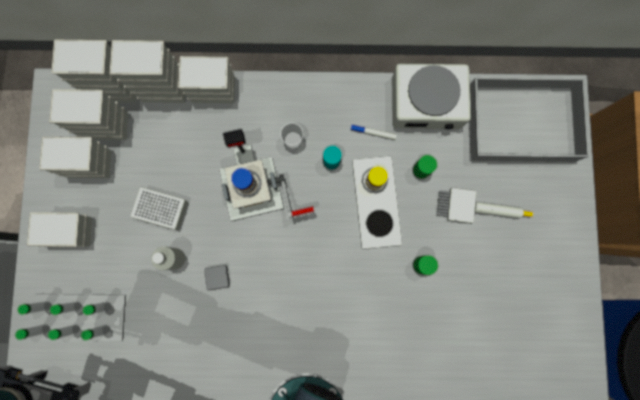

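View pics/wrist0.png

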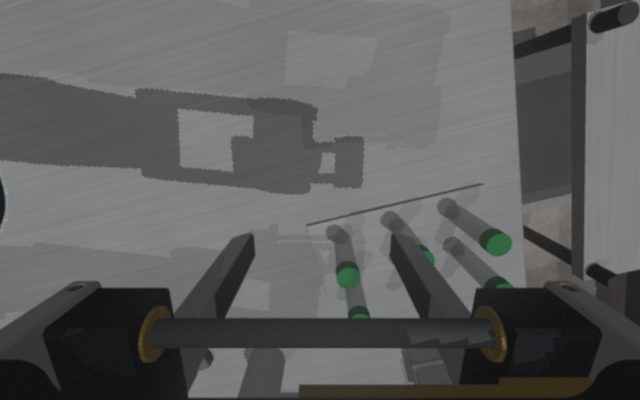

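The top view shows the blue jar on the lift at about (243,180), the yellow jar at (377,177), the pad at (380,222) and the red grip at (303,211). The robot base is at the bottom, near (310,390). I'll crop in to measure these.

```bash
cat > h.py <<'E'
import numpy as np, cv2
from scipy.spatial.transform import Rotation as Rn
from bench import robot, optics, job
def K(c): return np.array([[c['fx'],0,c['cx']],[0,c['fy'],c['cy']],[0,0,1.]])
def bp(c,uv,z):
    R=Rn.from_rotvec(c['rvec']).as_matrix(); C=-R.T@c['tvec']
    d=R.T@np.linalg.inv(K(c))@np.array([uv[0],uv[1],1.]); return C+d*(z-C[2])/d[2]
def pj(c,P): return cv2.projectPoints(np.array(P,float).reshape(-1,3),c['rvec'],c['tvec'],K(c),None)[0].reshape(-1,2)
def crop(im,u0,v0,u1,v1,s,f):
    cv2.imwrite(f,cv2.resize(im[v0:v1,u0:u1,::-1],None,fx=s,fy=s,interpolation=cv2.INTER_CUBIC))
E
python3 - <<'E'
from h import *
t=cv2.imread('pics/top0.png')[:,:,::-1]; s=cv2.imread('pics/scene0.png')[:,:,::-1]
crop(t,210,110,410,260,4,'pics/tc.png'); crop(s,230,160,420,300,4,'pics/sc.png')
ct=optics.get_calibration('top'); cs=optics.get_calibration('scene')
for n,im,c in(('top',t,ct),('scene',s,cs)):
    h=cv2.cvtColor(im,cv2.COLOR_RGB2HSV)
    for k,lo,hi,z in(('yellow',22,32,.097),('blue',112,125,.171),('red',0,5,.0776)):
        m=((h[...,0]>=lo)&(h[...,0]<=hi)&(h[...,1]>180)&(h[...,2]>80)).astype(np.uint8)
        nn,l,st,ce=cv2.connectedComponentsWithStats(m)
        for i in range(1,nn):
            if st[i,4]>40: print(n,k,ce[i].round(1),st[i],bp(c,ce[i],z).round(4))
E
```

```text
top yellow [377.1 176.3] [368 167  19  20 290] [ 0.6252 -0.1761  0.097 ]
top red [302.5 210.9] [293 208  20   7  73] [0.5351 0.0171 0.0776]
scene yellow [256.3 205. ] [248 198  18  15 220] [ 0.6292 -0.1796  0.097 ]
```

View pics/tc.png

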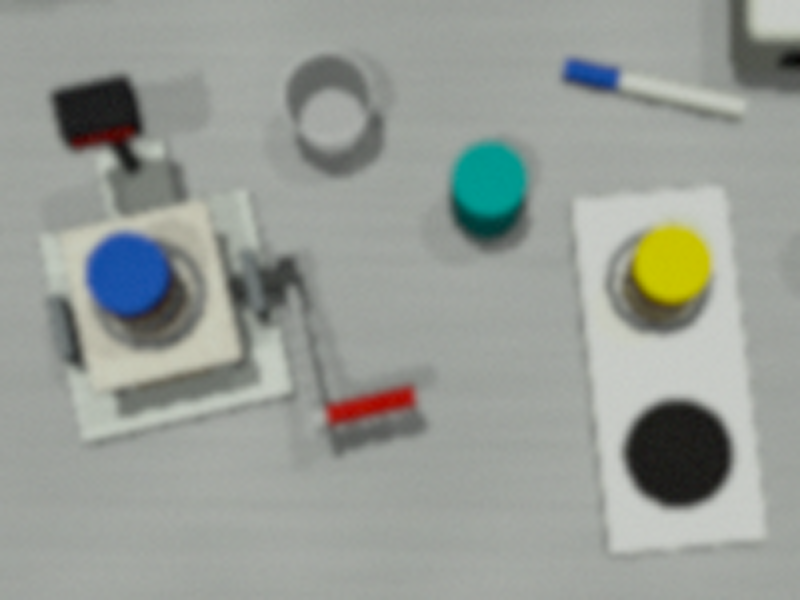

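View pics/sc.png

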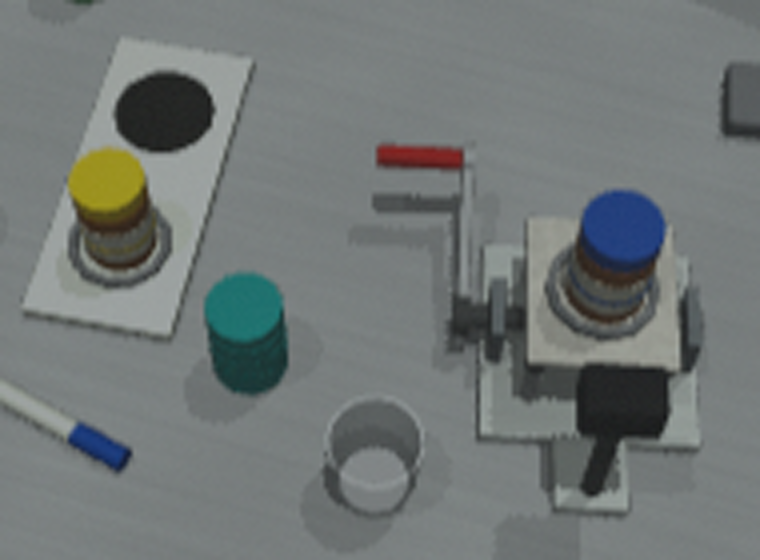

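```bash
cat > m.py <<'E'
from h import *
ct=optics.get_calibration('top'); cs=optics.get_calibration('scene')
T=lambda x,y:((x+.5)/4-.5+210,(y+.5)/4-.5+110)
S=lambda x,y:((x+.5)/4-.5+230,(y+.5)/4-.5+160)
def p(n,*a): print(n,*[x.round(4)[:2] for x in a])
p('bluecap',bp(ct,T(129,275),.171),bp(cs,S(623,229),.171))
p('yelcap',bp(ct,T(672,265),.097),bp(cs,S(109,179),.097))
p('stagerim',bp(ct,T(151,291),.092),bp(cs,S(603,287),.092))
p('cradlerim',bp(ct,T(661,280),.018),bp(cs,S(120,238),.018))
p('pad',bp(ct,T(678,453),.014),bp(cs,S(165,111),.014))
b=[bp(ct,T(*q),.012) for q in((573,200),(725,187),(765,538),(610,552))]; p('board',*b,sum(b)/4)
d=(b[0]+b[1]-b[2]-b[3])/2; print(np.hypot(*d[:2]),np.arctan2(d[1],d[0]))
b=[bp(cs,S(*q),.012) for q in((24,312),(170,336),(254,63),(120,38))]; p('boardS',*b,sum(b)/4)
d=(b[0]+b[1]-b[2]-b[3])/2; print(np.hypot(*d[:2]),np.arctan2(d[1],d[0]))
b=[bp(ct,T(*q),.086) for q in((60,232),(208,203),(244,357),(95,390))]; p('stage',*b,sum(b)/4)
d=(b[0]+b[1]-b[2]-b[3])/2; e=(b[0]+b[3]-b[1]-b[2])/2;print(np.hypot(*d[:2]),np.arctan2(d[1],d[0]),np.hypot(*e[:2]),np.arctan2(-e[0],e[1]))
b=[bp(ct,T(*q),.008) for q in((40,236),(248,192),(291,390),(87,440))]; p('base',*b,sum(b)/4)
d=(b[0]+b[1]-b[2]-b[3])/2; e=(b[0]+b[3]-b[1]-b[2])/2;print(np.hypot(*d[:2]),np.arctan2(d[1],d[0]),np.hypot(*e[:2]),np.arctan2(-e[0],e[1]))
g=[bp(ct,T(*q),.0776) for q in((328,413),(415,396))]; e=g[0]-g[1]; p('grip',*g,sum(g)/2); print(np.hypot(*e[:2]),np.arctan2(-e[0],e[1]))
g=[bp(cs,S(*q),.0776) for q in((463,158),(377,155))]; e=g[0]-g[1]; p('gripS',*g,sum(g)/2); print(np.hypot(*e[:2]),np.arctan2(-e[0],e[1]))
E
python3 m.py
```

```text
bluecap [0.6026 0.1626] [0.6067 0.1626]
yelcap [ 0.6265 -0.1774] [ 0.6268 -0.1789]
stagerim [0.6066 0.161 ] [0.6041 0.1607]
cradlerim [ 0.631  -0.1796] [ 0.6276 -0.1818]
pad [ 0.5115 -0.1911] [ 0.5097 -0.1939]
board [ 0.6881 -0.1192] [ 0.6986 -0.2255] [ 0.4541 -0.2504] [ 0.4435 -0.1446] [ 0.5711 -0.1849]
0.24584472363932233 0.1024477719669244
boardS [ 0.7014 -0.2251] [ 0.6879 -0.1198] [ 0.4438 -0.145 ] [ 0.4527 -0.2552] [ 0.5715 -0.1863]
0.2479301899578011 0.11175957985645261
stage [0.6463 0.2227] [0.6667 0.1262] [0.5648 0.1002] [0.5422 0.1962] [0.605  0.1613]
0.10630937876739006 0.24953037145284085 0.09860793375035497 0.22022324796996026
base [0.6593 0.2523] [0.6922 0.1081] [0.553  0.0752] [0.5169 0.2146] [0.6053 0.1626]
0.1451829123796482 0.24542199342397328 0.14592285797496884 0.23865701096851383
grip [0.5296 0.0454] [ 0.5414 -0.0112] [0.5355 0.0171]
0.05783037585453216 0.2046072526235659
gripS [0.5242 0.0442] [ 0.5402 -0.0143] [0.5322 0.0149]
0.060668190454859536 0.26604905723606326
```

```bash
cat >> h.py <<'E'
def go(x,y,z,yaw,grip=None):
    o=robot.get_obs(); R0=Rn.from_euler('xyz',o['ee_rot']); R1=Rn.from_euler('xyz',[np.pi,0,yaw])
    d=R0.inv().apply(np.array([x,y,z])-o['tool_pos'])*100
    r=(R0.inv()*R1).as_rotvec()
    print('t',round(o['time'],2),'pos',o['tool_pos'].round(4),'rot',o['ee_rot'].round(3),'w',round(o['width'],4),'F',o['wrist_force'].round(1))
    print('shift cm',d.round(2),'turn',r.round(3))
E
python3 -c "
from h import *
go(.605,.162,.26,3.377)"
```

```text
t 0.15 pos [0.1348 0.5328 0.2186] rot [-3.14  -0.     2.894] w 0.0941 F [0.2 0.8 0.7]
shift cm [-54.68 -24.42  -4.11] turn [-0.002 -0.001 -0.483]
```

>>> {"api": "apply_moves", "payload": {"moves": [[[-3, -1.4, -1.5], [0, 0, -0.06], 1], [[-6.5, -3, -3], [0, 0, -0.12], 1], [[-10, -4.5, -4.1], [0, 0, -0.18], 1], [[-13.5, -6, -4.1], [0, 0, -0.24], 1], [[-17, -7.5, -4.1], [0, 0, -0.3], 1], [[-20.5, -9.1, -4.1], [0, 0, -0.36], 1], [[-24, -10.7, -4.1], [0, 0, -0.42], 1], [[-27.5, -12.3, -4.1], [0, 0, -0.48], 1], [[-31, -13.8, -4.1], [0, 0, -0.483], 1], [[-34.5, -15.4, -4.1], [0, 0, -0.483], 1]]}}

```text
time: 0.98
tool_pos: [0.4327, 0.2978, 0.2602]
ee_rot: [3.141, -0.0, -2.906]
wrist_force: [-0.4, 0.1, -0.0]
width: 0.0938
```

```bash
python3 -c "
from h import *
go(.605,.162,.26,3.377)"
```

```text
t 0.98 pos [0.4327 0.2978 0.2602] rot [ 3.141 -0.    -2.906] w 0.0938 F [-0.4  0.1 -0. ]
shift cm [-13.59 -17.23   0.02] turn [ 0. -0.  0.]
```

>>> {"api": "apply_moves", "payload": {"moves": [[[-2, -2.5, 0], [0, 0, 0], 1], [[-4, -5, 0], [0, 0, 0], 1], [[-6, -7.5, 0], [0, 0, 0], 1], [[-8, -10.2, 0], [0, 0, 0], 1], [[-10, -12.8, 0], [0, 0, 0], 1], [[-12, -15.3, 0], [0, 0, 0], 1], [[-13.2, -16.8, 0], [0, 0, 0], 1], [[-13.6, -17.2, 0], [0, 0, 0], 1], [[-13.6, -17.2, 0], [0, 0, 0], 1], [[-13.6, -17.2, 0], [0, 0, 0], 1]]}}

```text
time: 1.82
tool_pos: [0.6033, 0.1643, 0.2601]
ee_rot: [3.141, -0.001, -2.906]
wrist_force: [-0.0, 0.2, 0.0]
width: 0.0941
```

```bash
python3 -c "
from h import *
go(.605,.162,.138,3.377)
im=optics.snapshot('wrist');cv2.imwrite('pics/w1.png',im[:,:,::-1])
c=optics.get_calibration('wrist'); print(pj(c,[[.605,.162,.171],[.605,.161,.092]]))"
```

```text
t 1.82 pos [0.6033 0.1643 0.2601] rot [ 3.141e+00 -1.000e-03 -2.906e+00] w 0.0941 F [-0.   0.2  0. ]
shift cm [-0.12 -0.27 12.21] turn [ 0.001 -0.001  0.   ]
[[317.61181358 211.05169521]
 [317.62883534 190.5211245 ]]
```

View pics/w1.png

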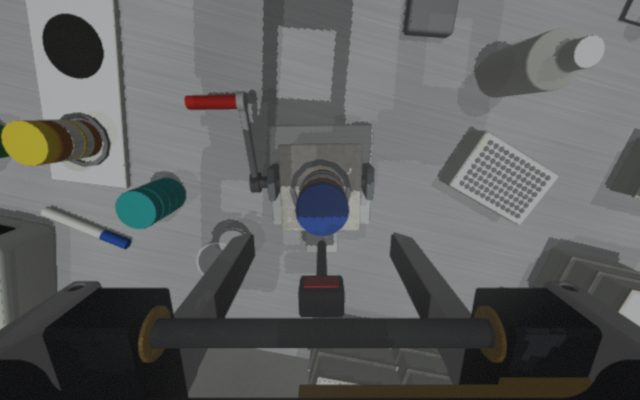

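The cap's centre is at about (322,208) and the stage rim sits just above it at (319,185). I'll back-project both.

```bash
python3 -c "
from h import *
c=optics.get_calibration('wrist'); im=cv2.imread('pics/w1.png')[:,:,::-1]
h=cv2.cvtColor(im,cv2.COLOR_RGB2HSV); m=((h[...,0]>105)&(h[...,0]<128)&(h[...,1]>120)).astype(np.uint8)[160:240,280:370]
cn=max(cv2.findContours(m,0,2)[0],key=cv2.contourArea); e=cv2.fitEllipse(cn); print(e)
uv=np.array(e[0])+[280,160]; print('blue',bp(c,uv,.171))
h2=((h[...,0]>18)&(h[...,0]<34)&(h[...,1]>180)).astype(np.uint8)
cn=max(cv2.findContours(h2,0,2)[0],key=cv2.contourArea); e=cv2.fitEllipse(cn); print(e,bp(c,e[0],.097))
h2=(((h[...,0]<5)|(h[...,0]>175))&(h[...,1]>150)).astype(np.uint8); h2[200:]=0
cn=max(cv2.findContours(h2,0,2)[0],key=cv2.contourArea); e=cv2.minAreaRect(cn); print(e,bp(c,e[0],.0776))
crop(im,230,90,410,240,4,'pics/w1c.png')
"
```

```text
((40.625099182128906, 50.224510192871094), (44.80121994018555, 51.8597297668457), 176.61561584472656)
blue [0.60352677 0.16459076 0.171     ]
((50.00162124633789, 139.65625), (9.06187629699707, 16.72440528869629), 170.99624633789062) [ 0.61698727 -0.14866831  0.097     ]
((210.0, 101.5), (13.0, 50.0), 90.0) [0.53418052 0.01562381 0.0776    ]
```

View pics/w1c.png

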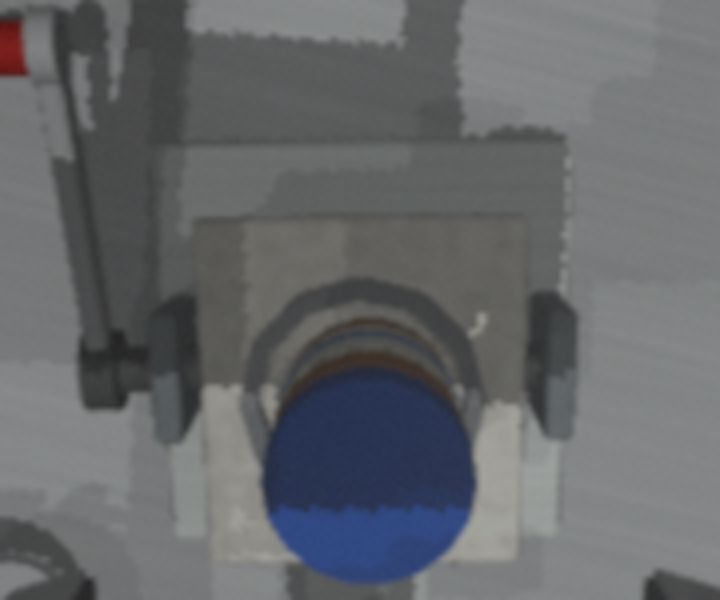

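```bash
python3 -c "
from h import *
c=optics.get_calibration('wrist')
W=lambda x,y:((x+.5)/4-.5+230,(y+.5)/4-.5+90)
print('cap',bp(c,W(369,474),.171),'rim',bp(c,W(365,397),.092))
go(.605,.163,.138,3.377)
"
```

```text
cap [0.60121615 0.16525405 0.171     ] rim [0.60207124 0.16436099 0.092     ]
t 1.87 pos [0.6031 0.1647 0.2605] rot [ 3.141 -0.    -2.905] w 0.0938 F [0.3 0.  0.1]
shift cm [-0.15 -0.22 12.25] turn [ 0.001 -0.     0.001]
```

>>> {"api": "apply_moves", "payload": {"moves": [[[0, -0.1, 2], [0, 0, 0], 1], [[0, -0.1, 4.5], [0, 0, 0], 1], [[0, -0.1, 7], [0, 0, 0], 1], [[0, -0.1, 9.5], [0, 0, 0], 1], [[0, -0.1, 11.5], [0, 0, 0], 1], [[0, -0.1, 12.25], [0, 0, 0], 1], [[0, -0.1, 12.25], [0, 0, 0], 0.8], [[0, -0.1, 12.25], [0, 0, 0], 0.5], [[0, -0.1, 12.25], [0, 0, 0], 0.3], [[0, -0.1, 12.25], [0, 0, 0], 0.3]]}}

```text
time: 2.7
tool_pos: [0.6052, 0.1632, 0.1405]
ee_rot: [-3.141, 0.004, -2.906]
wrist_force: [-0.6, -0.1, 1.3]
width: 0.0706
```

>>> {"api": "apply_moves", "payload": {"moves": [[[0, 0, 0], [0, 0, 0], 0.3], [[0, 0, 0], [0, 0, 0], 0.3], [[0, 0, 0], [0, 0, 0], 0.3], [[0, 0, 0], [0, 0, 0], 0.3], [[0, 0, 0], [0, 0, 0], 0.3], [[0, 0, 0], [0, 0, 0], 0.3], [[0, 0, 0], [0, 0, 0], 0.3], [[0, 0, 0], [0, 0, 0], 0.3], [[0, 0, 0], [0, 0, 0], 0.3], [[0, 0, 0], [0, 0, 0], 0.3]]}}

```text
time: 3.53
tool_pos: [0.6045, 0.1634, 0.1389]
ee_rot: [3.141, 0.002, -2.906]
wrist_force: [-0.8, 2.8, 6.1]
width: 0.0513
```

```bash
python3 -c "
from h import *
im=optics.snapshot('wrist');cv2.imwrite('pics/w2.png',im[:,:,::-1])
im=optics.snapshot('scene');crop(im,300,120,460,260,4,'pics/s2.png')
go(.605,.163,.138,3.377)
"
```

```text
t 3.63 pos [0.6045 0.1633 0.1389] rot [ 3.141e+00  2.000e-03 -2.906e+00] w 0.0518 F [-1.   3.1  4.9]
shift cm [-0.04 -0.04  0.09] turn [0.001 0.002 0.   ]
```

View pics/w2.png

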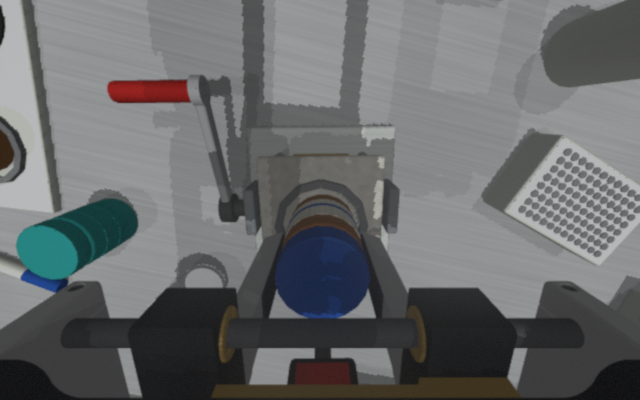

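View pics/s2.png

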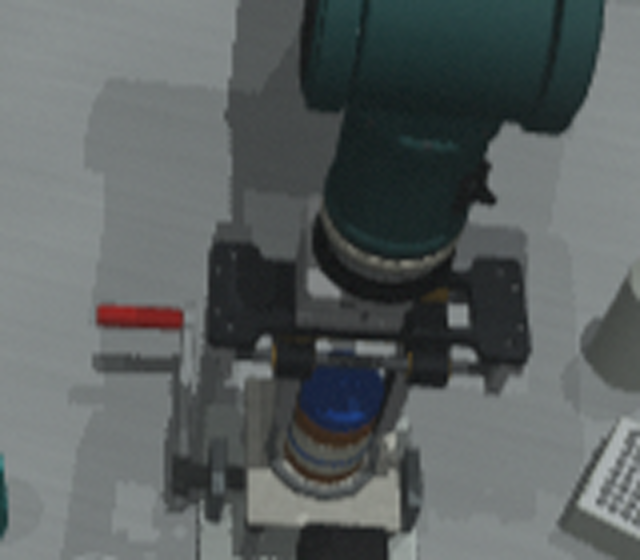

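The blue jar is held with an opening of 51.5 mm, and the cap is at about (322,271) between the fingers. Next I'll measure the jar's offset in the hand.

```bash
python3 -c "
from h import *
c=optics.get_calibration('wrist');im=cv2.imread('pics/w2.png')[:,:,::-1]
print(bp(c,(322,271),.171),bp(c,(322,269),.171),bp(c,(322,273),.171)); crop(im,240,160,410,330,4,'pics/w2c.png')
"
```

```text
[0.59901565 0.16284304 0.171     ] [0.59785479 0.16256401 0.171     ] [0.60018184 0.16312335 0.171     ]
```

View pics/w2c.png

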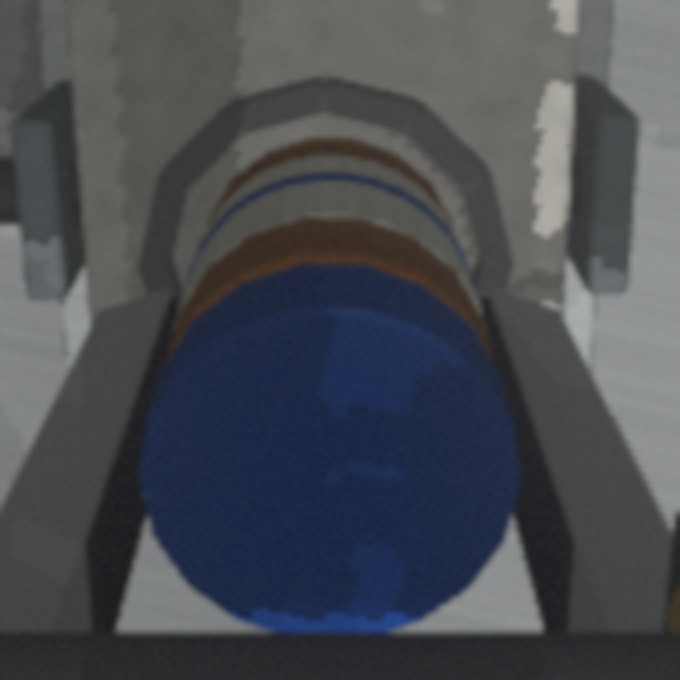

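```bash
python3 -c "
from h import *
go(.5115,-.192,.21,3.25)
"
```

```text
t 3.63 pos [0.6045 0.1633 0.1389] rot [ 3.141e+00  2.000e-03 -2.906e+00] w 0.0518 F [-1.   3.1  4.9]
shift cm [ 17.32 -32.38  -7.17] turn [0.001 0.002 0.127]
```

>>> {"api": "apply_moves", "payload": {"moves": [[[0, 0, -0.7], [0, 0, 0], 0.3], [[0, 0, -1.8], [0, 0, 0], 0.3], [[0, 0, -3.3], [0, 0, 0], 0.3], [[0, 0, -5], [0, 0, 0], 0.3], [[0, 0, -6.5], [0, 0, 0], 0.3], [[0.7, -1.2, -7.1], [0, 0, 0], 0.3], [[1.9, -3.6, -7.2], [0, 0, 0.02], 0.3], [[3.3, -6.3, -7.2], [0, 0, 0.04], 0.3], [[4.8, -9, -7.2], [0, 0, 0.06], 0.3], [[6.3, -11.8, -7.2], [0, 0, 0.08], 0.3]]}}

```text
time: 4.47
tool_pos: [0.569, 0.031, 0.2091]
ee_rot: [-3.141, -0.002, -2.987]
wrist_force: [0.6, -0.3, -2.5]
width: 0.0516
```

```bash
python3 -c "
from h import *
go(.5115,-.192,.21,3.25)
"
```

```text
t 4.47 pos [0.569  0.031  0.2091] rot [-3.141e+00 -2.000e-03 -2.987e+00] w 0.0516 F [ 0.6 -0.3 -2.5]
shift cm [  9.1  -21.15  -0.05] turn [-0.001 -0.002  0.046]
```

>>> {"api": "apply_moves", "payload": {"moves": [[[1.2, -2.8, 0], [0, 0, 0.02], 0.3], [[2.4, -5.6, 0], [0, 0, 0.04], 0.3], [[3.6, -8.4, 0], [0, 0, 0.046], 0.3], [[4.8, -11.2, 0], [0, 0, 0.046], 0.3], [[6, -14, 0], [0, 0, 0.046], 0.3], [[7.2, -16.8, 0], [0, 0, 0.046], 0.3], [[8.3, -19.3, 0], [0, 0, 0.046], 0.3], [[8.9, -20.7, 0], [0, 0, 0.046], 0.3], [[9.1, -21.1, 0], [0, 0, 0.046], 0.3], [[9.1, -21.1, 0], [0, 0, 0.046], 0.3]]}}

```text
time: 5.3
tool_pos: [0.5118, -0.1907, 0.2092]
ee_rot: [3.141, -0.002, -3.035]
wrist_force: [0.0, 0.7, -2.1]
width: 0.0515
```

```bash
python3 -c "
from h import *
go(.5115,-.192,.068,3.25)
im=optics.snapshot('wrist');crop(im,0,0,640,400,1,'pics/w3.png')
"
```

```text
t 5.3 pos [ 0.5118 -0.1907  0.2092] rot [ 3.141e+00 -2.000e-03 -3.035e+00] w 0.0515 F [ 0.   0.7 -2.1]
shift cm [ 1.000e-02 -1.300e-01  1.412e+01] turn [ 0.001 -0.002 -0.002]
```

View pics/w3.png

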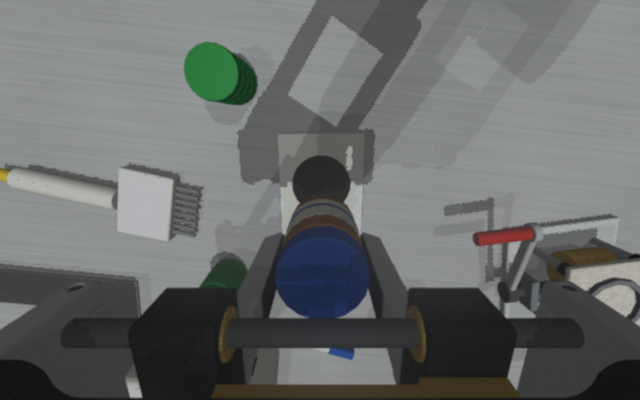

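>>> {"api": "apply_moves", "payload": {"moves": [[[0, 0, 1.5], [0, 0, 0], 0.3], [[0, 0, 3.5], [0, 0, 0], 0.3], [[0, 0, 6], [0, 0, 0], 0.3], [[0, 0, 8.5], [0, 0, 0], 0.3], [[0, 0, 10.7], [0, 0, 0], 0.3], [[0, 0, 12.3], [0, 0, 0], 0.3], [[0, 0, 13.2], [0, 0, 0], 0.3], [[0, 0, 13.6], [0, 0, 0], 0.3], [[0, 0, 13.8], [0, 0, 0], 0.3], [[0, 0, 13.8], [0, 0, 0], 0.3]]}}

```text
time: 6.18
tool_pos: [0.5137, -0.189, 0.0726]
ee_rot: [-3.141, 0.001, -3.032]
wrist_force: [-0.4, -0.2, -3.0]
width: 0.0518
```

```bash
python3 -c "
from h import *
go(.5115,-.192,.068,3.25)
im=optics.snapshot('scene');crop(im,200,120,360,260,4,'pics/s3.png')
"
```

```text
t 6.18 pos [ 0.5137 -0.189   0.0726] rot [-3.141e+00  1.000e-03 -3.032e+00] w 0.0518 F [-0.4 -0.2 -3. ]
shift cm [ 0.25 -0.28  0.46] turn [-0.     0.001  0.002]
```

View pics/s3.png

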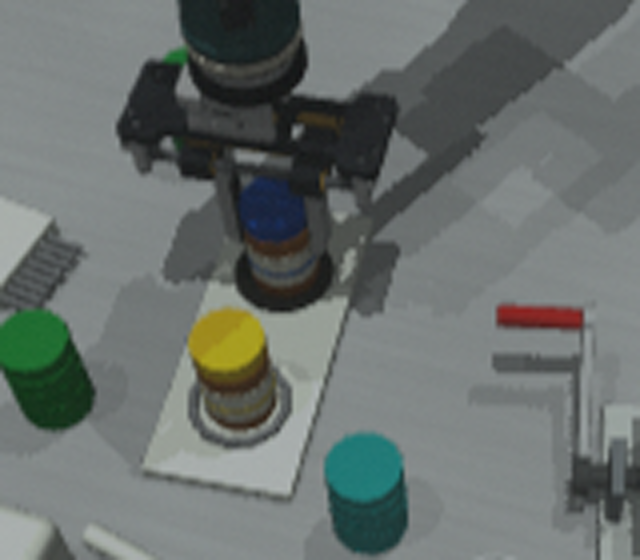

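>>> {"api": "apply_moves", "payload": {"moves": [[[0.1, -0.2, 0.1], [0, 0, 0], 0.3], [[0.2, -0.2, 0.2], [0, 0, 0], 0.3], [[0.2, -0.2, 0.3], [0, 0, 0], 0.3], [[0.2, -0.2, 0.4], [0, 0, 0], 0.3], [[0.2, -0.2, 0.45], [0, 0, 0], 0.3], [[0.2, -0.2, 0.45], [0, 0, 0], 0.3], [[0.2, -0.2, 0.5], [0, 0, 0], 0.3], [[0.2, -0.2, 0.5], [0, 0, 0], 0.3], [[0.2, -0.2, 0.5], [0, 0, 0], 0.3], [[0.2, -0.2, 0.5], [0, 0, 0], 0.3]]}}

```text
time: 7.07
tool_pos: [0.5114, -0.1914, 0.067]
ee_rot: [3.142, 0.0, -3.032]
wrist_force: [-0.3, -0.7, -1.3]
width: 0.0517
```

```bash
python3 -c "
from h import *
go(.5115,-.192,.068,3.25)
"
```

```text
t 7.07 pos [ 0.5114 -0.1914  0.067 ] rot [ 3.142  0.    -3.032] w 0.0517 F [-0.3 -0.7 -1.3]
shift cm [-0.01 -0.06 -0.1 ] turn [0.    0.    0.001]
```

>>> {"api": "apply_moves", "payload": {"moves": [[[0, 0, 0.05], [0, 0, 0], 0.3], [[0, 0, 0.1], [0, 0, 0], 0.3], [[0, 0, 0.1], [0, 0, 0], 0.3], [[0, 0, 0.1], [0, 0, 0], 0.3], [[0, 0, 0.15], [0, 0, 0], 0.3], [[0, 0, 0.15], [0, 0, 0], 0.3], [[0, 0, 0.15], [0, 0, 0], 0.3], [[0, 0, 0.15], [0, 0, 0], 0.3], [[0, 0, 0.15], [0, 0, 0], 0.3], [[0, 0, 0.15], [0, 0, 0], 0.3]]}}

```text
time: 7.9
tool_pos: [0.5114, -0.1914, 0.0668]
ee_rot: [-3.141, 0.001, -3.032]
wrist_force: [-5.0, 1.5, 6.1]
width: 0.0513
```

>>> {"api": "apply_moves", "payload": {"moves": [[[0, 0, 0], [0, 0, 0], 0.6], [[0, 0, 0], [0, 0, 0], 0.8], [[0, 0, 0], [0, 0, 0], 1], [[0, 0, 0], [0, 0, 0], 1], [[0, 0, 0], [0, 0, 0], 1], [[0, 0, -1], [0, 0, 0], 1], [[0, 0, -3.5], [0, 0, 0], 1], [[0, 0, -7], [0, 0, 0], 1], [[0, 0, -10], [0, 0, 0], 1], [[0, 0, -12], [0, 0, 0], 1]]}}

```text
time: 8.73
tool_pos: [0.5124, -0.1919, 0.19]
ee_rot: [-3.139, 0.005, -3.032]
wrist_force: [0.5, -0.4, 0.6]
width: 0.0937
```

```bash
python3 -c "
from h import *
go(.628,-.179,.19,3.25)
"
```

```text
t 8.73 pos [ 0.5124 -0.1919  0.19  ] rot [-3.139  0.005 -3.032] w 0.0937 F [ 0.5 -0.4  0.6]
shift cm [-11.63   0.03   0.05] turn [-0.003  0.005  0.001]
```

>>> {"api": "apply_moves", "payload": {"moves": [[[-2, 0, 0], [0, 0, 0], 1], [[-5, 0, 0], [0, 0, 0], 1], [[-8, 0, 0], [0, 0, 0], 1], [[-10.5, 0, 0], [0, 0, 0], 1], [[-11.6, 0, 0], [0, 0, 0], 1], [[-11.6, 0, 0], [0, 0, 0], 1], [[-11.6, 0, 0], [0, 0, 0], 1], [[-11.6, 0, 0], [0, 0, 0], 1], [[-11.6, 0, 0], [0, 0, 0], 1], [[-11.6, 0, 0], [0, 0, 0], 1]]}}

```text
time: 9.57
tool_pos: [0.6259, -0.179, 0.1861]
ee_rot: [-3.141, 0.0, -3.033]
wrist_force: [-0.4, -0.4, 0.4]
width: 0.0944
```

```bash
python3 -c "
from h import *
go(.628,-.179,.064,3.25)
im=optics.snapshot('wrist');crop(im,0,0,640,400,1,'pics/w4.png');crop(im,200,90,420,255,3.5,'pics/w4c.png')
"
```

```text
t 9.57 pos [ 0.6259 -0.179   0.1861] rot [-3.141  0.    -3.033] w 0.0944 F [-0.4 -0.4  0.4]
shift cm [-0.2  -0.02 12.21] turn [-0.  0.  0.]
```

View pics/w4.png

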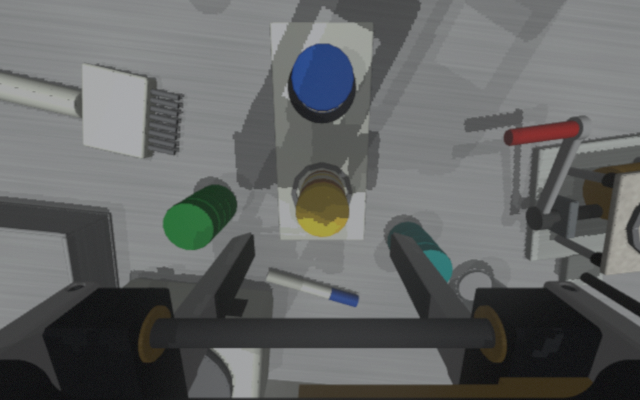

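View pics/w4c.png

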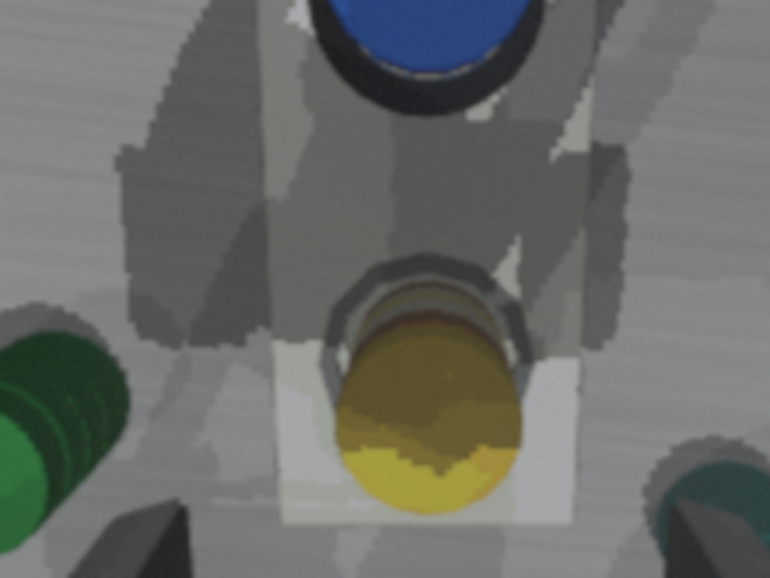

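The yellow cap's centre is at about (322,209) and the cradle rim's at (322,192). The blue jar stands upright on the pad at (323,77).

```bash
python3 -c "
from h import *
c=optics.get_calibration('wrist')
W=lambda x,y:((x+.5)/3.5-.5+200,(y+.5)/3.5-.5+90)
print('cap',bp(c,W(428.5,417),.097),'rim',bp(c,W(428,358),.018))
print('blue',bp(c,(323,77),.099))
"
```

```text
cap [ 0.62467509 -0.17804204  0.097     ] rim [ 0.62854538 -0.17767386  0.018     ]
blue [ 0.51067115 -0.18975507  0.099     ]
```

>>> {"api": "apply_moves", "payload": {"moves": [[[0, 0, 2], [0, 0, 0], 1], [[0, 0, 4.5], [0, 0, 0], 1], [[0, 0, 7], [0, 0, 0], 1], [[0, 0, 9.5], [0, 0, 0], 1], [[-0.1, 0, 11.3], [0, 0, 0], 1], [[-0.1, 0, 12.1], [0, 0, 0], 1], [[-0.1, 0, 12.1], [0, 0, 0], 1], [[-0.1, 0, 12.1], [0, 0, 0], 0.8], [[-0.1, 0, 12.1], [0, 0, 0], 0.5], [[-0.1, 0, 12.1], [0, 0, 0], 0.3]]}}

```text
time: 10.45
tool_pos: [0.6289, -0.1792, 0.0669]
ee_rot: [-3.14, 0.004, -3.032]
wrist_force: [0.4, 0.1, -0.4]
width: 0.0774
```

>>> {"api": "apply_moves", "payload": {"moves": [[[0, 0, 0], [0, 0, 0], 0.3], [[0, 0, 0], [0, 0, 0], 0.3], [[0, 0, 0], [0, 0, 0], 0.3], [[0, 0, 0], [0, 0, 0], 0.3], [[0, 0, 0], [0, 0, 0], 0.3], [[0, 0, 0], [0, 0, 0], 0.3], [[0, 0, 0], [0, 0, 0], 0.3], [[0, 0, 0], [0, 0, 0], 0.3], [[0, 0, 0], [0, 0, 0], 0.3], [[0, 0, 0], [0, 0, 0], 0.3]]}}

```text
time: 11.28
tool_pos: [0.6278, -0.1788, 0.0649]
ee_rot: [-3.141, 0.001, -3.032]
wrist_force: [0.3, -1.2, 2.9]
width: 0.0516
```

```bash
python3 -c "
from h import *
go(.6045,.1635,.22,3.377)
im=optics.snapshot('wrist');crop(im,0,0,640,400,1,'pics/w5.png')
"
```

```text
t 11.28 pos [ 0.6278 -0.1788  0.0649] rot [-3.141e+00  1.000e-03 -3.032e+00] w 0.0516 F [ 0.3 -1.2  2.9]
shift cm [ -1.42  34.27 -15.52] turn [-0.     0.001 -0.126]
```

View pics/w5.png

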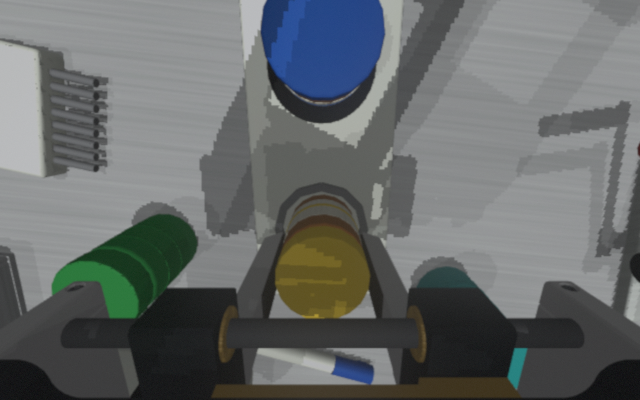

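>>> {"api": "apply_moves", "payload": {"moves": [[[0, 0, -0.7], [0, 0, 0], 0.3], [[0, 0, -2], [0, 0, 0], 0.3], [[0, 0, -4], [0, 0, 0], 0.3], [[0, 0, -6.5], [0, 0, 0], 0.3], [[0, 0, -9], [0, 0, 0], 0.3], [[0, 1, -11.5], [0, 0, 0], 0.3], [[-0.1, 3, -13.8], [0, 0, -0.02], 0.3], [[-0.2, 5.5, -15.2], [0, 0, -0.04], 0.3], [[-0.3, 8.3, -15.5], [0, 0, -0.06], 0.3], [[-0.4, 11.1, -15.5], [0, 0, -0.08], 0.3]]}}

```text
time: 12.17
tool_pos: [0.6201, -0.0672, 0.2225]
ee_rot: [-3.14, 0.004, -2.952]
wrist_force: [0.4, -0.2, -2.2]
width: 0.0518
```

```bash
python3 -c "
from h import *
go(.6045,.1635,.22,3.377)
"
```

```text
t 12.17 pos [ 0.6201 -0.0672  0.2225] rot [-3.14   0.004 -2.952] w 0.0518 F [ 0.4 -0.2 -2.2]
shift cm [-2.81 22.95  0.23] turn [-0.001  0.004 -0.046]
```

>>> {"api": "apply_moves", "payload": {"moves": [[[-0.3, 2.8, 0.2], [0, 0, -0.02], 0.3], [[-0.7, 5.7, 0.2], [0, 0, -0.046], 0.3], [[-1, 8.6, 0.2], [0, 0, -0.046], 0.3], [[-1.4, 11.5, 0.2], [0, 0, -0.046], 0.3], [[-1.8, 14.5, 0.2], [0, 0, -0.046], 0.3], [[-2.1, 17.5, 0.2], [0, 0, -0.046], 0.3], [[-2.5, 20.2, 0.2], [0, 0, -0.046], 0.3], [[-2.7, 22.2, 0.2], [0, 0, -0.046], 0.3], [[-2.8, 22.9, 0.2], [0, 0, -0.046], 0.3], [[-2.8, 22.9, 0.2], [0, 0, -0.046], 0.3]]}}

```text
time: 13.0
tool_pos: [0.6035, 0.1639, 0.2176]
ee_rot: [3.141, -0.0, -2.904]
wrist_force: [0.0, 0.4, -1.9]
width: 0.0516
```

>>> {"api": "apply_moves", "payload": {"moves": [[[0, 0, 0.3], [0, 0, 0], 0.3], [[0, 0, 1], [0, 0, 0], 0.3], [[0, 0, 2], [0, 0, 0], 0.3], [[0, 0, 3], [0, 0, 0], 0.3], [[0, 0, 4], [0, 0, 0], 0.3], [[0, 0, 4.8], [0, 0, 0], 0.3], [[0, 0, 5.3], [0, 0, 0], 0.3], [[0, 0, 5.5], [0, 0, 0], 0.3], [[0, 0, 5.5], [0, 0, 0], 0.3], [[0, 0, 5.5], [0, 0, 0], 0.3]]}}

```text
time: 13.83
tool_pos: [0.6042, 0.1624, 0.1628]
ee_rot: [3.142, 0.001, -2.906]
wrist_force: [-0.4, 1.0, -1.6]
width: 0.0516
```

```bash
python3 -c "
from h import *
go(.6045,.1633,.139,3.377)
im=optics.snapshot('wrist');crop(im,0,0,640,400,1,'pics/w6.png');crop(im,230,120,420,290,4,'pics/w6c.png')
"
```

```text
t 13.83 pos [0.6042 0.1624 0.1628] rot [ 3.142e+00  1.000e-03 -2.906e+00] w 0.0516 F [-0.4  1.  -1.6]
shift cm [-0.05  0.08  2.38] turn [ 0.     0.001 -0.   ]
```

View pics/w6c.png

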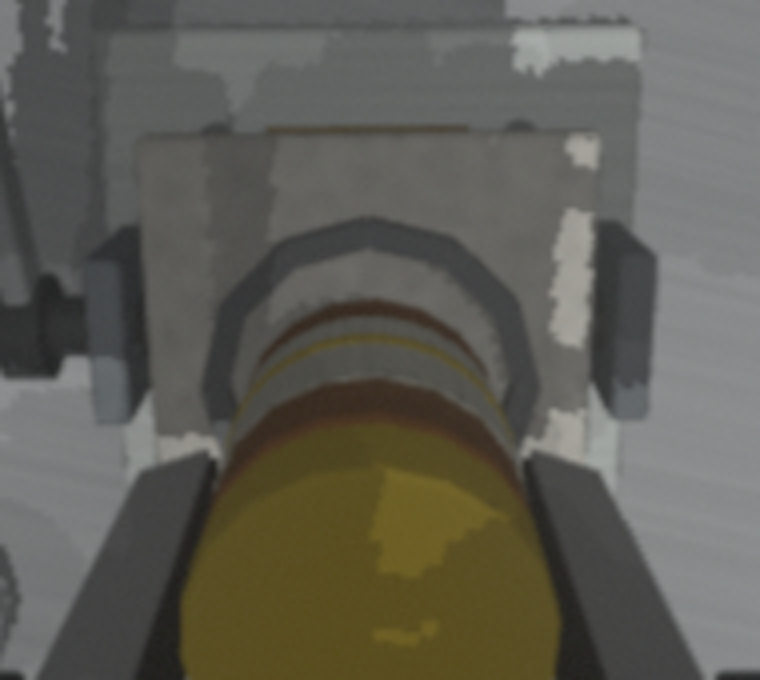

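Side to side, the jar's foot is centred in the rim (both at about x=370 in the crop). I'll lower it now.

>>> {"api": "apply_moves", "payload": {"moves": [[[0, 0, 0.3], [0, 0, 0], 0.3], [[0, 0, 0.7], [0, 0, 0], 0.3], [[0, 0, 1.1], [0, 0, 0], 0.3], [[0, 0, 1.5], [0, 0, 0], 0.3], [[0, 0, 1.8], [0, 0, 0], 0.3], [[0, 0, 2.0], [0, 0, 0], 0.3], [[0, 0, 2.1], [0, 0, 0], 0.3], [[0, 0, 2.2], [0, 0, 0], 0.3], [[0, 0, 2.2], [0, 0, 0], 0.3], [[0, 0, 2.2], [0, 0, 0], 0.3]]}}

```text
time: 14.72
tool_pos: [0.6041, 0.1623, 0.1406]
ee_rot: [3.142, 0.0, -2.906]
wrist_force: [0.5, -0.3, -2.4]
width: 0.0517
```

```bash
python3 -c "
from h import *
go(.6045,.1633,.139,3.377)
im=optics.snapshot('wrist');crop(im,240,150,410,320,4,'pics/w7c.png')
"
```

```text
t 14.72 pos [0.6041 0.1623 0.1406] rot [ 3.142  0.    -2.906] w 0.0517 F [ 0.5 -0.3 -2.4]
shift cm [-0.07  0.09  0.16] turn [ 0.  0. -0.]
```

View pics/w7c.png

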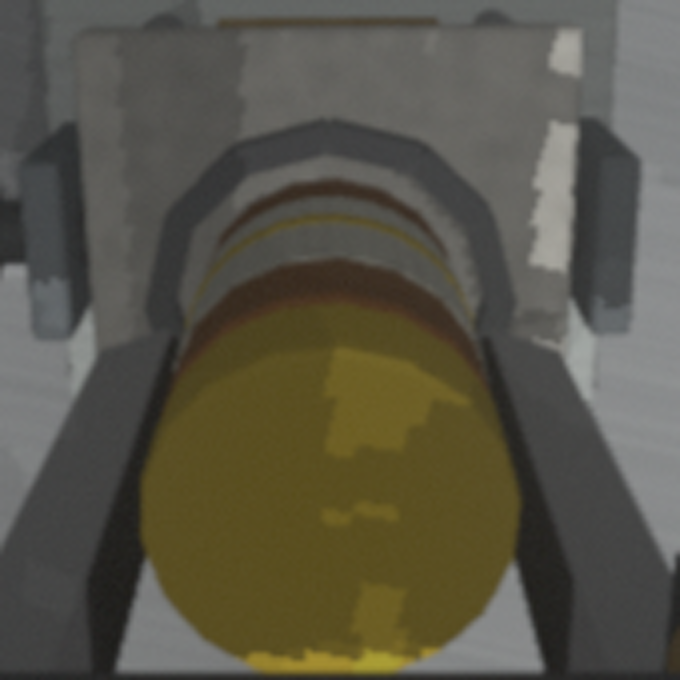

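>>> {"api": "apply_moves", "payload": {"moves": [[[0, 0, 0.05], [0, 0, 0], 0.3], [[0, 0.05, 0.1], [0, 0, 0], 0.3], [[0, 0.05, 0.15], [0, 0, 0], 0.3], [[0, 0.05, 0.2], [0, 0, 0], 0.3], [[0, 0.05, 0.2], [0, 0, 0], 0.3], [[0, 0.05, 0.25], [0, 0, 0], 0.3], [[0, 0.05, 0.25], [0, 0, 0], 0.3], [[0, 0.05, 0.25], [0, 0, 0], 0.3], [[0, 0.05, 0.25], [0, 0, 0], 0.3], [[0, 0.05, 0.25], [0, 0, 0], 0.3]]}}

```text
time: 15.6
tool_pos: [0.6039, 0.1629, 0.1389]
ee_rot: [3.142, 0.001, -2.906]
wrist_force: [-2.6, -0.9, 4.0]
width: 0.0519
```

Contact is felt, so I'll release and rise.

>>> {"api": "apply_moves", "payload": {"moves": [[[0, 0, 0], [0, 0, 0], 0.6], [[0, 0, 0], [0, 0, 0], 0.8], [[0, 0, 0], [0, 0, 0], 1], [[0, 0, 0], [0, 0, 0], 1], [[0, 0, 0], [0, 0, 0], 1], [[0, 0, -1], [0, 0, 0], 1], [[0, 0, -3.5], [0, 0, 0], 1], [[0, 0, -6.5], [0, 0, 0], 1], [[0, 0, -8.5], [0, 0, 0], 1], [[0, 0, -9], [0, 0, 0], 1]]}}

```text
time: 16.43
tool_pos: [0.6057, 0.1631, 0.2341]
ee_rot: [-3.141, 0.009, -2.906]
wrist_force: [-0.6, -0.8, 0.6]
width: 0.0942
```

```bash
python3 -c "
from h import *
go(.5115,-.1910,.21,3.25)
im=optics.snapshot('wrist');crop(im,0,0,640,400,1,'pics/w8.png');crop(im,230,90,410,240,4,'pics/w8c.png')
"
```

```text
t 16.43 pos [0.6057 0.1631 0.2341] rot [-3.141  0.009 -2.906] w 0.0942 F [-0.6 -0.8  0.6]
shift cm [ 17.44 -32.24   2.26] turn [0.    0.009 0.127]
```

View pics/w8c.png

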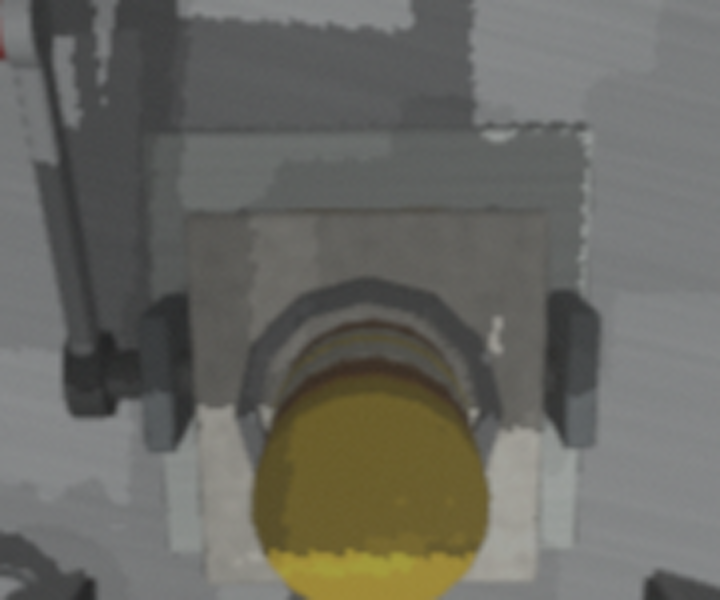

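The yellow jar is upright inside the stage rim. Next is the blue jar on the pad.

>>> {"api": "apply_moves", "payload": {"moves": [[[1.2, -2, 0], [0, 0, 0.03], 1], [[3, -5.6, 0.5], [0, 0, 0.06], 1], [[4.9, -9.1, 1], [0, 0, 0.09], 1], [[6.8, -12.6, 1.5], [0, 0, 0.127], 1], [[8.7, -16.1, 2], [0, 0, 0.127], 1], [[10.6, -19.6, 2.2], [0, 0, 0.127], 1], [[12.5, -23.1, 2.2], [0, 0, 0.127], 1], [[14.4, -26.6, 2.2], [0, 0, 0.127], 1], [[16.2, -29.9, 2.2], [0, 0, 0.127], 1], [[17.4, -32.2, 2.2], [0, 0, 0.127], 1]]}}

```text
time: 17.32
tool_pos: [0.5076, -0.1936, 0.2041]
ee_rot: [3.141, -0.003, -3.036]
wrist_force: [0.5, 0.1, -0.2]
width: 0.0941
```

>>> {"api": "apply_moves", "payload": {"moves": [[[0, 0, 0], [0, 0, 0], 1], [[0, 0, 0], [0, 0, 0], 1], [[0, 0, 0], [0, 0, 0], 1], [[0, 0, 0], [0, 0, 0], 1], [[0, 0, 0], [0, 0, 0], 1], [[0, 0, 0], [0, 0, 0], 1], [[0, 0, 0], [0, 0, 0], 1], [[0, 0, 0], [0, 0, 0], 1], [[0, 0, 0], [0, 0, 0], 1], [[0, 0, 0], [0, 0, 0], 1]]}}

```text
time: 18.15
tool_pos: [0.5098, -0.1907, 0.206]
ee_rot: [-3.142, 0.0, -3.033]
wrist_force: [0.0, -0.0, -0.3]
width: 0.0938
```

```bash
python3 -c "
from h import *
go(.5114,-.1914,.067,3.25)
im=optics.snapshot('wrist');crop(im,0,0,640,400,1,'pics/w9.png')
"
```

```text
t 18.15 pos [ 0.5098 -0.1907  0.206 ] rot [-3.142  0.    -3.033] w 0.0938 F [ 0.  -0.  -0.3]
shift cm [-0.15 -0.08 13.9 ] turn [-0.  0.  0.]
```

View pics/w9.png

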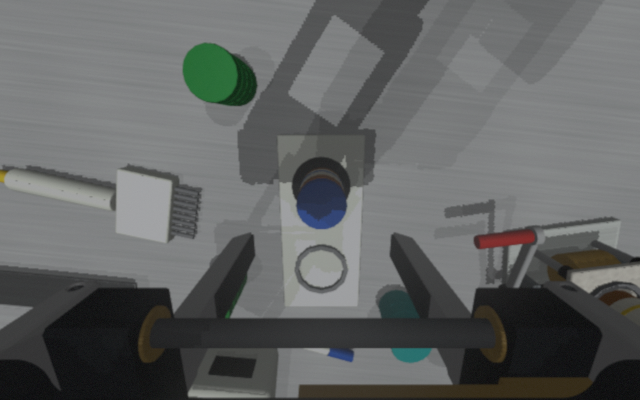

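The cradle is empty, with its ring centred at about (321,268). The blue cap is at (322,204). I'll fit the ring.

```bash
python3 -c "
from h import *
c=optics.get_calibration('wrist'); im=cv2.imread('pics/w9.png')[:,:,::-1]; crop(im,270,120,380,310,4,'pics/w9c.png')
print(bp(c,(321,268),.018))
im=optics.snapshot('top');crop(im,340,130,440,260,4,'pics/t9c.png')
"; python3 -c "
import cv2,numpy as np
a=cv2.imread('pics/w9c.png');b=cv2.imread('pics/t9c.png');h=max(a.shape[0],b.shape[0])
b=cv2.copyMakeBorder(b,0,h-b.shape[0],0,0,0);cv2.imwrite('pics/x9.png',cv2.resize(np.hstack([a,b]),None,fx=.78,fy=.78))"
```

```text
[ 0.62677746 -0.17820203  0.018     ]
```

View pics/x9.png

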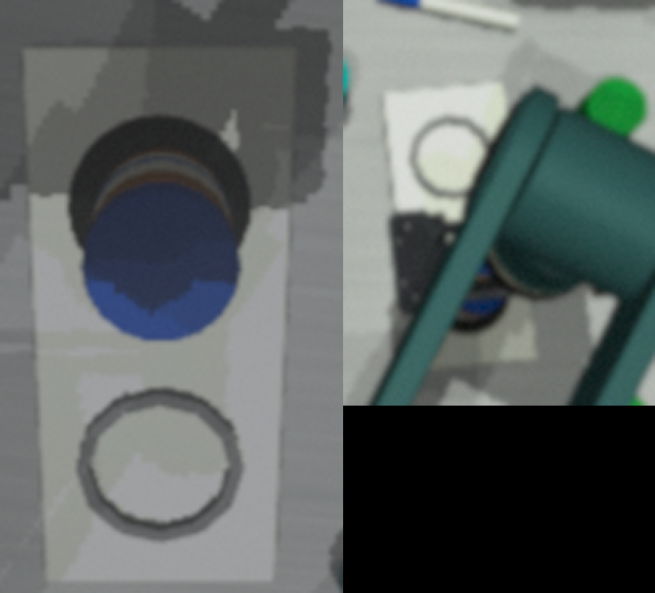

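```bash
python3 -c "
from h import *
c=optics.get_calibration('wrist')
print('ring',bp(c,(321.1,268.0),.018),'cap',bp(c,(321.3,203.7),.099),'pad',bp(c,(320.9,184.5),.014))
ct=optics.get_calibration('top');print('top ring',bp(ct,(374.7,180.1),.018))
print('board far edge mid',bp(c,(270+160/3.12,120+580/3.12),.012),'near',bp(c,(270+159/3.12,120+46/3.12),.012))
"
```

```text
ring [ 0.62672584 -0.17813724  0.018     ] cap [ 0.50879294 -0.19056515  0.099     ] pad [ 0.50855736 -0.19118342  0.014     ]
top ring [ 0.62963357 -0.1791496   0.018     ]
board far edge mid [ 0.6929651  -0.17071011  0.012     ] near [ 0.44629607 -0.19783187  0.012     ]
```

>>> {"api": "apply_moves", "payload": {"moves": [[[-0.1, 0, 2], [0, 0, 0], 1], [[-0.1, 0, 4.5], [0, 0, 0], 1], [[-0.1, 0, 7], [0, 0, 0], 1], [[-0.1, 0, 9.5], [0, 0, 0], 1], [[-0.1, 0, 12], [0, 0, 0], 1], [[-0.1, 0, 13.5], [0, 0, 0], 1], [[-0.1, 0, 13.8], [0, 0, 0], 1], [[-0.1, 0, 13.8], [0, 0, 0], 0.8], [[-0.1, 0, 13.8], [0, 0, 0], 0.5], [[-0.1, 0, 13.8], [0, 0, 0], 0.3]]}}

```text
time: 19.08
tool_pos: [0.5118, -0.1914, 0.0699]
ee_rot: [-3.14, 0.003, -3.033]
wrist_force: [-0.3, 1.1, -0.4]
width: 0.0776
```

>>> {"api": "apply_moves", "payload": {"moves": [[[0, 0, 0], [0, 0, 0], 0.3], [[0, 0, 0], [0, 0, 0], 0.3], [[0, 0, 0], [0, 0, 0], 0.3], [[0, 0, 0], [0, 0, 0], 0.3], [[0, 0, 0], [0, 0, 0], 0.3], [[0, 0, 0], [0, 0, 0], 0.3], [[0, 0, 0], [0, 0, 0], 0.3], [[0, 0, 0], [0, 0, 0], 0.3], [[0, 0, 0], [0, 0, 0], 0.3], [[0, 0, 0], [0, 0, 0], 0.3]]}}

```text
time: 19.92
tool_pos: [0.511, -0.1911, 0.0686]
ee_rot: [-3.141, 0.001, -3.033]
wrist_force: [-0.8, -0.9, 3.8]
width: 0.0512
```

```bash
python3 -c "
from h import *
go(.629,-.179,.11,3.25)
im=optics.snapshot('wrist');crop(im,240,160,410,330,4,'pics/w10c.png')
"
```

```text
t 19.92 pos [ 0.511  -0.1911  0.0686] rot [-3.141e+00  1.000e-03 -3.033e+00] w 0.0512 F [-0.8 -0.9  3.8]
shift cm [-11.86  -0.08  -4.13] turn [-0.001  0.001 -0.   ]
```

View pics/w10c.png

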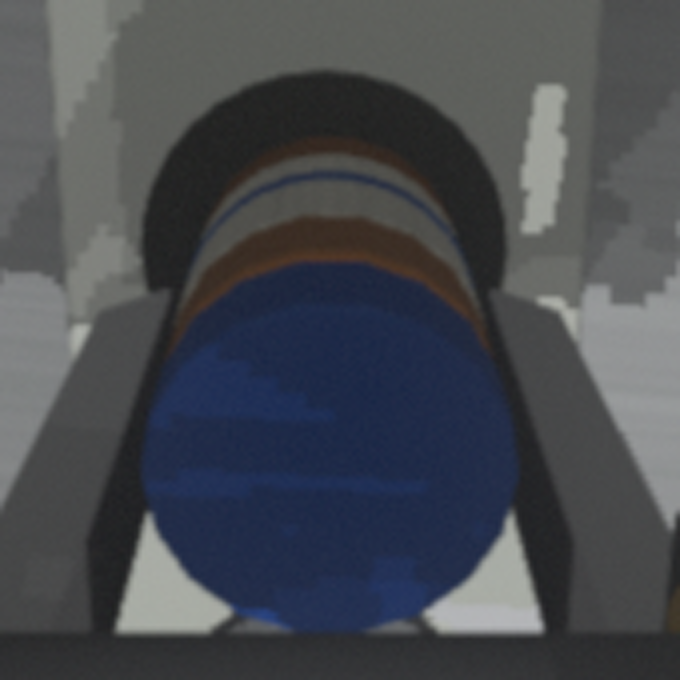

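>>> {"api": "apply_moves", "payload": {"moves": [[[0, 0, -0.5], [0, 0, 0], 0.3], [[0, 0, -1.5], [0, 0, 0], 0.3], [[0, 0, -3], [0, 0, 0], 0.3], [[-0.8, 0, -4], [0, 0, 0], 0.3], [[-2.6, 0, -4.1], [0, 0, 0], 0.3], [[-5, 0, -4.1], [0, 0, 0], 0.3], [[-7.5, 0, -4.1], [0, 0, 0], 0.3], [[-9.8, 0, -4.1], [0, 0, 0], 0.3], [[-11.3, -0.1, -4.1], [0, 0, 0], 0.3], [[-11.8, -0.1, -4.1], [0, 0, 0], 0.3]]}}

```text
time: 20.8
tool_pos: [0.6294, -0.1782, 0.1078]
ee_rot: [3.14, -0.001, -3.032]
wrist_force: [0.3, -0.1, -2.6]
width: 0.0514
```

>>> {"api": "apply_moves", "payload": {"moves": [[[0, 0, 0], [0, 0, 0], 0.3], [[0, 0, 0], [0, 0, 0], 0.3], [[0, 0, 0.3], [0, 0, 0], 0.3], [[0, 0, 0.8], [0, 0, 0], 0.3], [[0, 0, 1.4], [0, 0, 0], 0.3], [[0, 0, 2], [0, 0, 0], 0.3], [[0, 0, 2.4], [0, 0, 0], 0.3], [[0, 0, 2.6], [0, 0, 0], 0.3], [[0, 0, 2.6], [0, 0, 0], 0.3], [[0, 0, 2.6], [0, 0, 0], 0.3]]}}

```text
time: 21.63
tool_pos: [0.628, -0.179, 0.0828]
ee_rot: [3.141, -0.0, -3.033]
wrist_force: [-0.9, 0.1, -1.7]
width: 0.0514
```

```bash
python3 -c "
from h import *
go(.629,-.1792,.0667,3.25)
im=optics.snapshot('wrist');crop(im,240,150,410,320,4,'pics/w11c.png')
"
```

```text
t 21.63 pos [ 0.628  -0.179   0.0828] rot [ 3.141 -0.    -3.033] w 0.0514 F [-0.9  0.1 -1.7]
shift cm [-0.1  -0.03  1.61] turn [ 0. -0. -0.]
```

View pics/w11c.png

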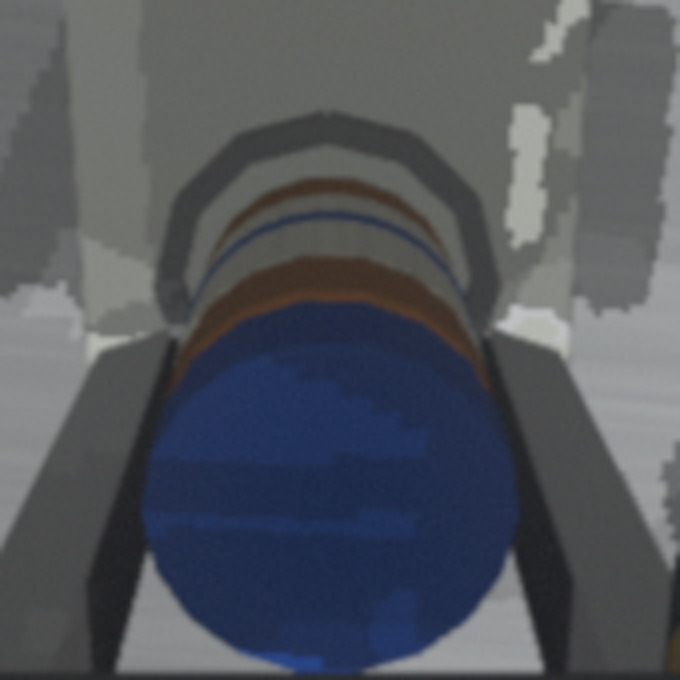

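>>> {"api": "apply_moves", "payload": {"moves": [[[0, 0, 0.2], [0, 0, 0], 0.3], [[0, 0, 0.5], [0, 0, 0], 0.3], [[-0.05, 0, 0.8], [0, 0, 0], 0.3], [[-0.05, 0, 1.1], [0, 0, 0], 0.3], [[-0.05, 0, 1.3], [0, 0, 0], 0.3], [[-0.05, 0, 1.4], [0, 0, 0], 0.3], [[-0.05, 0, 1.5], [0, 0, 0], 0.3], [[-0.05, 0, 1.55], [0, 0, 0], 0.3], [[-0.05, 0, 1.6], [0, 0, 0], 0.3], [[-0.05, 0, 1.6], [0, 0, 0], 0.3]]}}

```text
time: 22.52
tool_pos: [0.6286, -0.179, 0.067]
ee_rot: [3.142, 0.0, -3.033]
wrist_force: [-0.6, 0.1, -1.8]
width: 0.0518
```

>>> {"api": "apply_moves", "payload": {"moves": [[[0, 0, 0], [0, 0, 0], 0.3], [[0, 0, 0.05], [0, 0, 0], 0.3], [[0, 0, 0.05], [0, 0, 0], 0.3], [[0, 0, 0.1], [0, 0, 0], 0.3], [[0, 0, 0.1], [0, 0, 0], 0.3], [[0, 0, 0.1], [0, 0, 0], 0.3], [[0, 0, 0.1], [0, 0, 0], 0.3], [[0, 0, 0.1], [0, 0, 0], 0.3], [[0, 0, 0.1], [0, 0, 0], 0.3], [[0, 0, 0.1], [0, 0, 0], 0.3]]}}

```text
time: 23.35
tool_pos: [0.6288, -0.1791, 0.0666]
ee_rot: [-3.141, 0.001, -3.033]
wrist_force: [-1.2, 0.5, 3.2]
width: 0.0518
```

Contact is felt at z=0.0666, as predicted. I'll release.

>>> {"api": "apply_moves", "payload": {"moves": [[[0, 0, 0], [0, 0, 0], 0.6], [[0, 0, 0], [0, 0, 0], 0.8], [[0, 0, 0], [0, 0, 0], 1], [[0, 0, 0], [0, 0, 0], 1], [[0, 0, 0], [0, 0, 0], 1], [[0, 0, -1], [0, 0, 0], 1], [[0, 0, -3.5], [0, 0, 0], 1], [[0, 0, -7], [0, 0, 0], 1], [[0, 0, -10], [0, 0, 0], 1], [[0, 0, -12], [0, 0, 0], 1]]}}

```text
time: 24.18
tool_pos: [0.6297, -0.1794, 0.191]
ee_rot: [-3.139, 0.005, -3.033]
wrist_force: [0.0, -0.7, 0.9]
width: 0.0938
```

```bash
python3 -c "
from h import *
go(.532,.016,.19,1.806)
im=optics.snapshot('wrist');crop(im,0,0,640,400,1,'pics/w12.png')
im=optics.snapshot('scene');crop(im,220,150,420,300,4,'pics/s12.png')
"
```

```text
t 24.18 pos [ 0.6297 -0.1794  0.191 ] rot [-3.139  0.005 -3.033] w 0.0938 F [ 0.  -0.7  0.9]
shift cm [ 7.6  20.48  0.  ] turn [0.002 0.006 1.444]
```

View pics/w12.png

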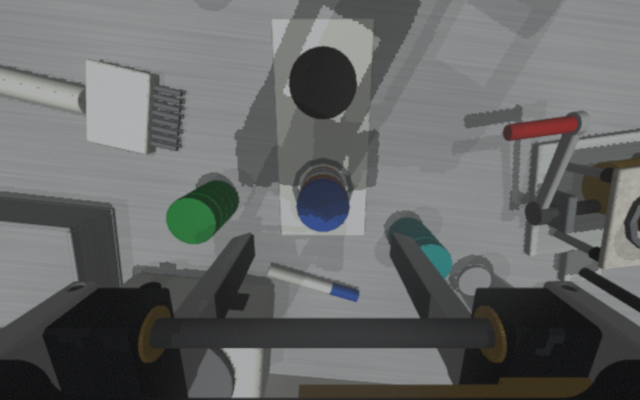

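View pics/s12.png

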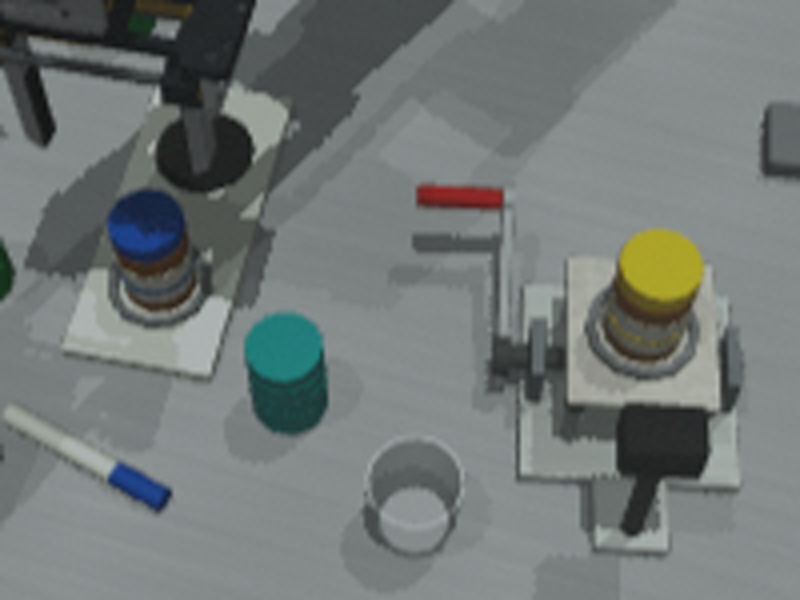

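Both jars stand upright inside their rims and the lever is down. I'll check where the camera mount sits before going for the lever.

```bash
python3 -c "
from h import *
c=optics.get_calibration('wrist');o=robot.get_obs();R=Rn.from_rotvec(c['rvec']).as_matrix();C=-R.T@c['tvec']
T=Rn.from_euler('xyz',o['ee_rot']);print('cam in tool',T.inv().apply(C-o['tool_pos']),'axis',T.inv().apply(R[2]))
go(.533,.016,.19,1.806)
"
```

```text
cam in tool [ 0.0832188   0.00067207 -0.16585666] axis [-0.28607581  0.0014898   0.95820583]
t 24.28 pos [ 0.631  -0.1799  0.193 ] rot [-3.136  0.01  -3.033] w 0.094 F [-0.2 -0.8 -0. ]
shift cm [ 7.63 20.53  0.11] turn [0.003 0.012 1.444]
```

>>> {"api": "apply_moves", "payload": {"moves": [[[0.8, 2, 0], [0, 0, 0.11], 1], [[1.6, 4, 0], [0, 0, 0.23], 1], [[2.4, 6, 0], [0, 0, 0.35], 1], [[3.2, 8, 0], [0, 0, 0.47], 1], [[4, 10, 0], [0, 0, 0.59], 1], [[4.8, 12, 0], [0, 0, 0.71], 1], [[5.6, 14, 0], [0, 0, 0.83], 1], [[6.4, 16.5, 0], [0, 0, 0.95], 1], [[7.2, 19, 0], [0, 0, 1.07], 1], [[7.6, 20.3, 0], [0, 0, 1.19], 1]]}}

```text
time: 25.12
tool_pos: [0.5292, 0.0169, 0.1847]
ee_rot: [-3.14, -0.002, 2.056]
wrist_force: [-0.3, -0.3, 0.4]
width: 0.0941
```

```bash
python3 -c "
from h import *
go(.533,.016,.19,1.806)
"
```

```text
t 25.12 pos [0.5292 0.0169 0.1847] rot [-3.140e+00 -2.000e-03  2.056e+00] w 0.0941 F [-0.3 -0.3  0.4]
shift cm [-0.26  0.29 -0.53] turn [-0.002 -0.002  0.25 ]
```

>>> {"api": "apply_moves", "payload": {"moves": [[[-0.1, 0.1, 0], [0, 0, 0.12], 1], [[-0.1, 0.1, 0], [0, 0, 0.25], 1], [[-0.1, 0.1, 0], [0, 0, 0.25], 1], [[-0.1, 0.1, 0], [0, 0, 0.25], 1], [[-0.1, 0.1, 0], [0, 0, 0.25], 1], [[-0.1, 0.1, 0], [0, 0, 0.25], 1], [[-0.1, 0.1, 0], [0, 0, 0.25], 1], [[-0.1, 0.1, 0], [0, 0, 0.25], 1], [[-0.1, 0.1, 0], [0, 0, 0.25], 1], [[-0.1, 0.1, 0], [0, 0, 0.25], 1]]}}

```text
time: 25.95
tool_pos: [0.5325, 0.0141, 0.186]
ee_rot: [3.141, -0.0, 1.81]
wrist_force: [-0.2, 0.0, 0.1]
width: 0.0939
```

```bash
python3 -c "
from h import *
go(.533,.016,.0726,1.806)
c=optics.get_calibration('wrist');im=optics.snapshot('wrist');crop(im,0,0,640,400,1,'pics/w13.png')
h=cv2.cvtColor(im,cv2.COLOR_RGB2HSV)
h2=(((h[...,0]<5)|(h[...,0]>175))&(h[...,1]>150)).astype(np.uint8)
cn=max(cv2.findContours(h2,0,2)[0],key=cv2.contourArea); e=cv2.minAreaRect(cn); print(e,bp(c,e[0],.0776))
"
```

```text
t 25.95 pos [0.5325 0.0141 0.186 ] rot [ 3.141 -0.     1.81 ] w 0.0939 F [-0.2  0.   0.1]
shift cm [ 0.17  0.09 11.34] turn [ 0.    -0.     0.004]
((627.0, 44.0), (66.0, 24.0), 90.0) [0.7550883  0.21923938 0.0776    ]
```

View pics/w13.png

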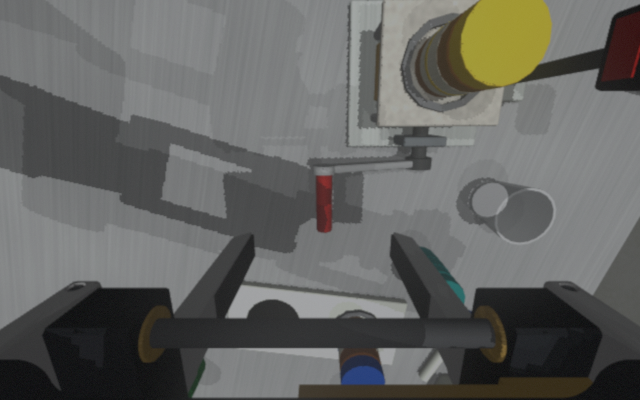

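The red bar runs from about (323,174) to (324,232), midway between the fingers.

```bash
python3 -c "
from h import *
c=optics.get_calibration('wrist')
for p in((323,173),(324,203),(324,233)):
  P=bp(c,p,.0776); o=robot.get_obs();T=Rn.from_euler('xyz',o['ee_rot']);print(P,T.inv().apply(P-o['tool_pos']))
"
```

```text
[0.52620019 0.04699031 0.0776    ] [0.03338504 0.00165981 0.10839074]
[0.53449392 0.01742161 0.0776    ] [0.00269327 0.00271295 0.10838923]
[ 0.5423134  -0.01432093  0.0776    ] [-0.02999812  0.00279038  0.10838753]
```

>>> {"api": "apply_moves", "payload": {"moves": [[[0.2, 0.2, 2], [0, 0, 0], 1], [[0.2, 0.2, 4.5], [0, 0, 0], 1], [[0.2, 0.2, 7], [0, 0, 0], 1], [[0.2, 0.2, 9], [0, 0, 0], 0.8], [[0.2, 0.2, 10.5], [0, 0, 0], 0.6], [[0.2, 0.2, 11.3], [0, 0, 0], 0.5], [[0.2, 0.2, 11.3], [0, 0, 0], 0.5], [[0.2, 0.2, 11.3], [0, 0, 0], 0.5], [[0.2, 0.2, 11.3], [0, 0, 0], 0.5], [[0.2, 0.2, 11.3], [0, 0, 0], 0.5]]}}

```text
time: 26.83
tool_pos: [0.5351, 0.0165, 0.0747]
ee_rot: [3.139, 0.001, 1.81]
wrist_force: [-0.0, 0.7, -0.1]
width: 0.0508
```

```bash
python3 -c "
from h import *
go(.5335,.016,.0726,1.806)
c=optics.get_calibration('wrist');im=optics.snapshot('wrist');crop(im,0,0,640,400,1,'pics/w14.png')
"
```

```text
t 26.83 pos [0.5351 0.0165 0.0747] rot [3.139e+00 1.000e-03 1.810e+00] w 0.0508 F [-0.   0.7 -0.1]
shift cm [-0.02 -0.16  0.21] turn [0.003 0.001 0.004]
```

View pics/w14.png

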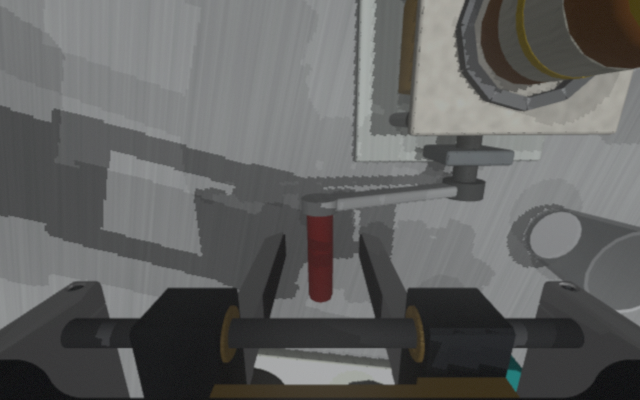

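>>> {"api": "apply_moves", "payload": {"moves": [[[0, -0.1, 0.1], [0, 0, 0], 0.4], [[0, -0.1, 0.1], [0, 0, 0], 0.3], [[0, -0.1, 0.1], [0, 0, 0], 0.2], [[0, -0.1, 0.1], [0, 0, 0], 0.1], [[0, -0.1, 0.1], [0, 0, 0], 0], [[0, -0.1, 0.1], [0, 0, 0], 0], [[0, -0.1, 0.1], [0, 0, 0], 0], [[0, -0.1, 0.1], [0, 0, 0], 0], [[0, -0.1, 0.1], [0, 0, 0], 0], [[0, -0.1, 0.1], [0, 0, 0], 0]]}}

```text
time: 27.72
tool_pos: [0.5336, 0.0166, 0.0721]
ee_rot: [3.14, -0.0, 1.81]
wrist_force: [4.7, 1.2, -1.9]
width: 0.0152
```

```bash
python3 -c "
from h import *
go(.5335,.016,.0726,1.806)
"
```

```text
t 27.72 pos [0.5336 0.0166 0.0721] rot [ 3.14 -0.    1.81] w 0.0152 F [ 4.7  1.2 -1.9]
shift cm [-0.05 -0.03 -0.05] turn [ 0.002 -0.     0.004]
```

>>> {"api": "apply_moves", "payload": {"moves": [[[0, 0.25, -0.62], [0, 0, 0], 0], [[0, 0.53, -1.23], [0, 0, 0], 0], [[0, 0.86, -1.82], [0, 0, 0], 0], [[0, 1.22, -2.39], [0, 0, 0], 0], [[0, 1.61, -2.93], [0, 0, 0], 0], [[0, 2.03, -3.45], [0, 0, 0], 0], [[0, 2.49, -3.95], [0, 0, 0], 0], [[0, 2.98, -4.41], [0, 0, 0], 0], [[0, 3.49, -4.85], [0, 0, 0], 0], [[0, 4.03, -5.25], [0, 0, 0], 0]]}}

```text
time: 28.55
tool_pos: [0.5686, 0.0253, 0.1256]
ee_rot: [-3.132, -0.001, 1.809]
wrist_force: [-11.5, -1.8, 3.5]
width: 0.015
```

```bash
python3 -c "
from h import *
o=robot.get_obs();print(np.hypot(*(o['tool_pos'][:2]-[.5336,.0166])), o['tool_pos'][2]-.0721)
go(.6341,.0407,.145,1.81)
im=optics.snapshot('scene');crop(im,280,130,440,260,4,'pics/s15.png')
"
```

```text
0.03610272504591838 0.053520245143684975
t 28.55 pos [0.5686 0.0253 0.1256] rot [-3.132e+00 -1.000e-03  1.809e+00] w 0.015 F [-11.5  -1.8   3.5]
shift cm [-0.05  6.71 -2.  ] turn [-0.009 -0.001 -0.001]
```

View pics/s15.png

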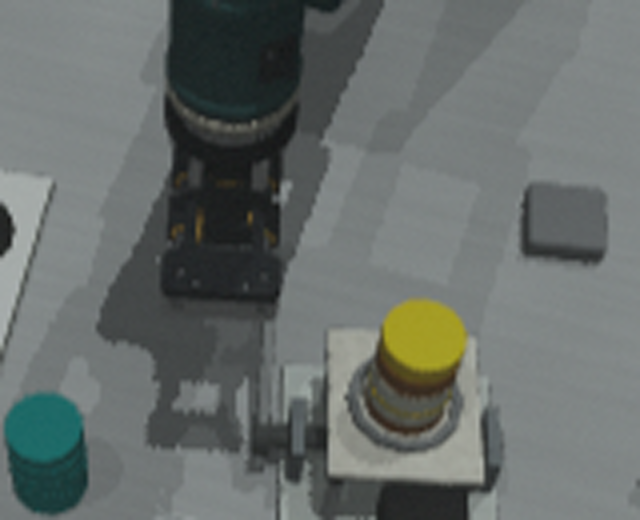

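>>> {"api": "apply_moves", "payload": {"moves": [[[0, 0.56, -0.37], [0, 0, 0], 0], [[0, 1.15, -0.7], [0, 0, 0], 0], [[0, 1.75, -1], [0, 0, 0], 0], [[0, 2.37, -1.26], [0, 0, 0], 0], [[0, 3, -1.48], [0, 0, 0], 0], [[0, 3.65, -1.66], [0, 0, 0], 0], [[0, 4.3, -1.8], [0, 0, 0], 0], [[0, 4.97, -1.91], [0, 0, 0], 0], [[0, 5.64, -1.97], [0, 0, 0], 0], [[0, 6.31, -1.99], [0, 0, 0], 0]]}}

```text
time: 29.43
tool_pos: [0.633, 0.0405, 0.1491]
ee_rot: [3.141, 0.001, 1.81]
wrist_force: [-5.4, -2.1, 3.8]
width: 0.015
```

>>> {"api": "apply_moves", "payload": {"moves": [[[0, 0, 0], [0, 0, 0], 0], [[0, 0, 0], [0, 0, 0], 0], [[0, 0, 0], [0, 0, 0], 0], [[0, 0, 0], [0, 0, 0], 0], [[0, 0, 0], [0, 0, 0], 0], [[0, 0, 0], [0, 0, 0], 0], [[0, 0, 0], [0, 0, 0], 0], [[0, 0, 0], [0, 0, 0], 0], [[0, 0, 0], [0, 0, 0], 0], [[0, 0, 0], [0, 0, 0], 0]]}}

```text
time: 30.27
tool_pos: [0.6341, 0.0408, 0.1488]
ee_rot: [3.138, 0.001, 1.81]
wrist_force: [-3.3, -1.1, 5.3]
width: 0.0148
```

```bash
python3 -c "
from h import *
o=robot.get_obs();print(np.hypot(*(o['tool_pos'][:2]-[.5336,.0166])), o['tool_pos'][2]-.0721)
go(.6341,.0407,.1445,1.81)
im=optics.snapshot('scene');crop(im,230,130,430,270,4,'pics/s16.png')
im=optics.snapshot('wrist');crop(im,0,0,640,400,1,'pics/w16.png')
"
```

```text
0.1033927006489053 0.07673085163512319
t 30.27 pos [0.6341 0.0408 0.1488] rot [3.138e+00 1.000e-03 1.810e+00] w 0.0148 F [-3.3 -1.1  5.3]
shift cm [-0.01 -0.01  0.43] turn [ 0.004  0.001 -0.   ]
```

View pics/s16.png

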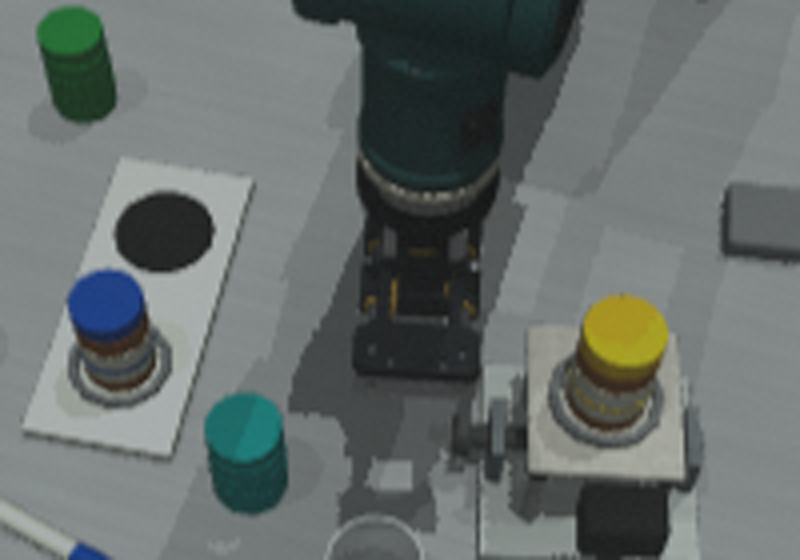

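View pics/w16.png

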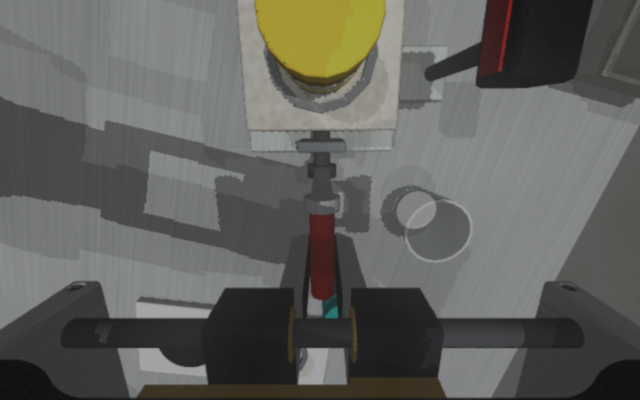

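The lever stands upright: the bar lines up with the hub at x≈321 in the wrist view, and the stage is raised. I'll check the angle numerically.

```bash
python3 -c "
from h import *
c=optics.get_calibration('wrist');o=robot.get_obs();T=Rn.from_euler('xyz',o['ee_rot'])
f=lambda P:T.inv().apply(P-o['tool_pos'])*1000
print('hub',f(bp(c,(320.5,150),.04)),f(bp(c,(320.5,140),.04)),'bar',f(bp(c,(322,230),.150)),f(bp(c,(322.5,290),.150)))
crop(cv2.imread('pics/w16.png')[:,:,::-1],230,0,410,310,2.5,'pics/w16c.png')
ct=optics.get_calibration('scene')
for z in(.086,.1018): print(z,pj(ct,[[.603,.1635,z],[.603,.1635,z+.085]]))
"
```

```text
hub [ 55.6389433   -0.78470382 108.76840309] [ 65.02718972  -0.77409973 108.75670932] bar [17.76226365  0.70973207 -1.17949526] [-25.34385711   1.06077862  -1.12429787]
0.086 [[381.20430966 232.39717188]
 [386.07408974 215.72865843]]
0.1018 [[382.05567786 229.48306855]
 [387.06389966 212.34069028]]
```

View pics/w16c.png

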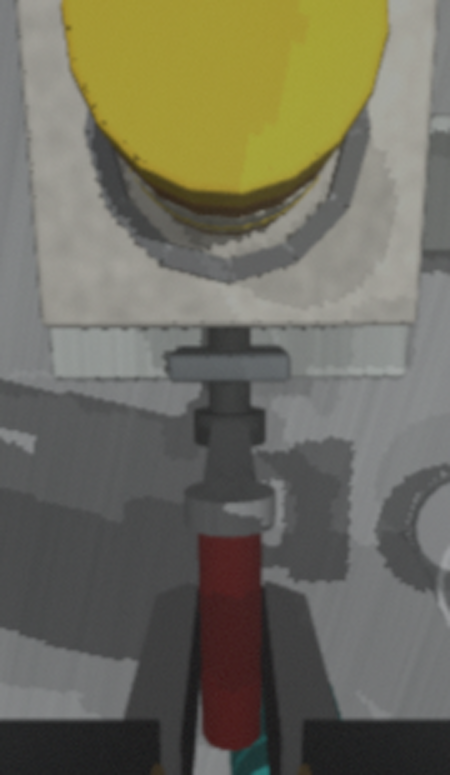

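```bash
python3 -c "
from h import *
o=robot.get_obs();print(o['time'],o['tool_pos'],o['width'],o['wrist_force'],abs(o['qvel']).max())
print(job.close_job())
"
```

```text
30.3667 [0.63413949 0.04079357 0.14884004] 0.014929335304018456 [-3.60195964 -0.50456846  6.06406285] 0.0019480302828813524
the job is handed in; nothing more can be done
None
```

I swapped the jars and raised the lever, and handed the job in at 30.4 s of the 72 s allowed. The hand-in gave no verdict. I parked the blue jar on the black pad, moved the yellow jar to the lift stage, then put the blue jar in the cradle, with the lever down throughout. Then I gripped the red bar and swung it to straight up, and was still holding it at hand-in.

- **Jars:** in the last pictures both stand upright inside their rims. By my measurements they are within about 2 mm of the seat centres.
- **Lever:** the bar was within about 2 mm of being straight above the pivot, roughly 0.02 rad from upright. The yellow cap's position in the scene view, to within about 2 pixels, fits a raised stage.
- **Hold:** the arm was at rest, with the fingers about 15 mm apart on the bar and about 7 N at the wrist.
- **One disagreement:** the tool ended about 4 mm higher than the planned arc, because the fingers slid up slightly on the round bar. The grip was still firm, so I left it.
- **Bystanders:** the pictures show none of them touched or moved, but I did not measure their positions again.

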